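Show a bead from the drawer with tongs

ROBOT

A 6-joint arm with a two-finger parallel gripper is mounted at the origin on the work surface. World frame = base frame: x ahead of the robot, y to its left, z up, the work surface at z = 0. Lengths are in m, angles in rad, forces in N, time in s.
With the tool pointing down it reaches from about 0.325 to 0.85 m from the base axis. Payload 4.4 kg.
Tool frame: the origin (TCP) lies at the very end of the fingers, on their centre line; the grasp point (between the pads) lies 19 mm behind it; z points along the fingers, y is the direction in which the jaws open and shut (so a half turn about z gives the same grasp; the last joint's range is limited). The gripper opens to 94 mm and grips with 3 to 60 N. Pads are 16 mm wide; open, the fingers measure 119 mm over their backs; the gripper's body (75 mm by 177 mm) begins 78 mm behind the grasp point.
Start: joints at [1.056, 0.207, 1.542, -0, 1.393, -0.15], TCP at [0.205, 0.537, 0.205] pointing down, gripper open.
Joint ranges: [-2.73, 2.73], [-0.86, 2.22], [0.23, 2.46], [-1.11, 4.25], [0.08, 2.63], [-2.82, 2.82]. Speed limits (rad/s): [2.79, 2.79, 3.14, 3.14, 3.14, 3.14].

INTERFACE

Orientations are given as a unit quaternion [w, x, y, z].
In Python, from bench import monitor, capture, get_calibration, ctrl gives the robot as it stands. The module is installed in compiled form; this text tells all that it offers.
- The arm moves only by the shell command python3 -m pendant 'ROWS'. ROWS is JSON, a list of rows, each an object of numbers: "tx", "ty", "tz": the shift along the tool's x, y, z in mm; "wx", "wy", "wz": the turn, a rotation vector about the tool's x, y, z in degrees; "hand": the opening in per cent of the stroke, from 0 (shut) to 100 (fully open). A call has 1 to 5 rows; each row is the pose to reach, as a shift and turn from the pose commanded when the call began, along the tool's axes at that moment; what a row does not reach only later rows make up. A row lasts 1/8 s, in which the tool goes at most 62.5 mm and 10.7 degrees, less where a joint would pass 70% of its speed; a pose out of reach is approached as far as the arm can. A call with a gripper value outside its range is refused whole. The fingers move at their own pace and stop on an object; the grip force is fixed at half the most. Time passes only in rows, so rows that repeat a pose let the fingers close. It gives the time, the measured TCP pose, the force and the opening at its end, in the units of the state.
- monitor.get_obs(): the state, without advancing time (a new reading comes with each control period).
- capture(name): name is "scene" or "top" or "wrist"; returns (picture, depth): 480x640x3 uint8, red, green, blue; 480x640 float32, m along the optical axis (not along the pixel's ray), 0 where there is no reading.
- get_calibration(name): a dict with "vfov" (degrees; the focal length in pixels is half the picture's height over the tangent of half this angle, whatever the lens; pixels are square), "cx", "cy" (the principal point, pixels), "R" (3x3) and "t" (3): a world point X has camera coordinates R X + t. Camera axes: x right, y down, z forward; pixel columns grow to the right and rows downward; lengths in m; the calibration is good to about 2 mm. A picture is of the moment at which its call begins: read the wrist's pose just before it. get_calibration takes no time and is no camera call; for the wrist camera it gives the pose at the moment of the call.
- ctrl.close_job(): hands the job in, once; it reports no verdict.
The state is a dict: "time_s": time; "qpos": joint angles; "dq": joint speeds; "joint_torque": joint torques, N m; "eef_pos": TCP position; "orientation": TCP orientation; "force": force on the tool from outside, world axes, zero at the start; "moment": the same for the moment, N m; "gripper_width": finger opening in m.
Only numpy, scipy, OpenCV 4.12 (cv2) and the standard library are available. Lean on these libraries where they do the work, as an engineer would, in place of code of your own. Each camera call takes 0.05 s, during which the arm holds its last target.

TASK

A customer would like to see the barrel-shaped bead, so first pull the drawer of the low bead cabinet out to its stop, then take the tongs out of their stand and pick the barrel bead out of the drawer with them. Finish while holding it up still, squeezed in the tongs, with the whole bead higher than the top of the cabinet; nothing is put down or let go at the end. Do not touch the bead with the gripper itself, leave the drawer open with the other two beads in it, and do not disturb the bowl and the bell on the counter.

Things in the scene. Friction and masses are not known exactly. Their poses are not given: they have to be found in the camera images.
- cabinet: Low dark wooden counter cabinet with one drawer, 220 (x, front to back) x 320 (y) x 90 mm high, fixed. Origin: centre of its underside, on the counter. The drawer front with its handle faces the cabinet's -x; the drawer slides out along the cabinet's -x.
- cabinet_drawer0 (a joint): Drawer travel in m: 0 shut, 0.149 at its stop (fully out), growing as it is pulled out. It drags with about 1 N and stays where it is left.
- cabinet_drawer0_handle (a point): Middle of the drawer's brass bar handle: round bar 11 mm thick, 120 mm long along the cabinet's y, axis 35 mm off the drawer front (29 mm free behind it), 52 mm above the counter, 38 mm below the cabinet's top. Posts join it to the front 51 mm either side of this point. Moves with the drawer.
- drawer_mid (a point): Centre of the bead cells, on the drawer's floor, 22 mm above the counter; moves with the drawer, axes as the cabinet's. Three cells side by side, each 107 mm (x) by 89 mm (y), centred at y = -93, 0, +93 mm. Walls above the floor: dividers 14, back 22, sides 46, front 57 mm. Fully out, the cells lie clear in front of the cabinet's top.
- bead: The barrel-shaped wooden bead, 30 mm tall, standing on end in one of the three cells: 28 mm across the middle, 19 mm across the ends, about 20 g. Origin: centre of its underside; z along its axis (up).
- bead_center (a point): Centre of the barrel bead, 15 mm above its underside.
- disc: Another wooden bead: flat disc 36 mm across, 10 mm thick, lying in another cell. Origin: centre of its underside.
- cube: Another wooden bead: rounded cube of 22 mm, in another cell. Origin: centre of its underside.
- stand: Light wooden block, 37 (x) x 90 (y) x 48 mm high, fixed, with an upright well 19 x 72 mm and 39 mm deep in which the tongs stand tips down. Origin: centre of its underside.
- tongs: Sprung steel tongs, 122 mm tall, 80 g, upright in the stand, tips down, hinge at the top. Two flat arms, 16 mm wide (x), 4 mm thick, face each other along y. Origin: midway between the open tips' lower ends, z up; y along the stand's y at the start. The frame belongs to the +y arm and leans with it (to 0.24 rad) as the tongs close. Open tips: gap 58 mm, 66 mm over their outsides.
- tongs_grip (a point): Where to squeeze the tongs: between the arms, 87 mm above the tips' ends, 35 mm below the tongs' top, 48 mm above the stand's top. Open arms: 44 mm over their outsides here (along y), sprung open. Squeezing takes 4 N a side to begin, 7 N a side at a tip gap of 28 mm (36 mm over the outsides here); each mm narrows the tips by 3.5 mm.
- tongs_jaw: The -y arm of the tongs, hinged to the other at the top pin. Origin: the hinge pin.
- tip_a (a point): Inner face of the tip of the +y arm, 10 mm above its lower end: where the bead is to be held.
- tip_b (a point): Inner face of the tip of the -y arm, 10 mm above its lower end. The point midway between tip_a and tip_b is the middle of the tongs' mouth.
- bowl: Bystander: open brass singing bowl, 110 mm across, 55 mm high, on the counter. Origin: centre of its underside.
- bell: Bystander: small brass hand bell, 48 mm across, 80 mm high, on the counter. Origin: centre of its underside.
Things that resemble listed ones, but are neither listed nor needed, are in the scene too. Of the things like the tongs, leave any that is yellow; of the rest the larger one is meant.

How it is judged:
On the way, in this order (a step that is already met when the one before it is completed fails the run):
1. the drawer is pulled out to its stop (value of joint cabinet_drawer0 above 0.141 m), for 0.2 s.
2. the tongs are lifted out of the stand by the gripper (height (world z) of tongs_grip above 0.145 m and contact force between the fingers and tongs above 0.5 N), for 0.2 s.
3. the barrel bead is squeezed in the tongs and lifted off the drawer's floor (height (world z) of bead_center above 0.055 m and contact force between tongs_jaw and bead above 0.3 N), for 0.2 s.
At the end, for the whole second after the job is handed in: Barrel bead still (under 0.04 m/s), pressed by the tongs' arm with over 0.3 N, its centre over 105 mm above the counter; gripper holds the tongs (over 0.5 N) and does not touch the bead (under 0.1 N); drawer at least 120 mm open; disc and cube in its front cells (height (world z) of bead_center above 0.105 m and contact force between tongs_jaw and bead above 0.3 N and contact force between the fingers and tongs above 0.5 N and contact force between the arm and bead below 0.1 N and linear speed of bead below 0.04 m/s and value of joint cabinet_drawer0 above 0.12 m and x of disc in the frame of drawer_mid between -0.06 and 0.06 m and y of disc in the frame of drawer_mid between -0.14 and 0.14 m and height (world z) of each of disc, cube below 0.045 m and x of cube in the frame of drawer_mid between -0.06 and 0.06 m and y of cube in the frame of drawer_mid between -0.14 and 0.14 m); the arm keeps its last pose, push and grip.
It fails at once if the gripper touches the barrel bead itself (contact force between the arm and bead above 0.5 N).
It fails at once if the disc or the cube is lifted out of the drawer (height (world z) of any of disc, cube above 0.07 m).
It fails at once if the bowl or the bell is shifted more than 30 mm (distance of any of bowl, bell from where it was at the start of the episode above 0.03 m).
It also fails if it takes over 61 s, if anything falls off the work surface, if the arm or the gripper's body presses on something with over 40 N, if the wrist force passes 120 N, or if a joint passes its speed limit or range.

## Working session

There is one attempt and no reset: what is moved stays moved. The work goes in short steps, Python scripts to look and compute and a shell command to move; the robot and the scene stay as the last step left them, time stands still between calls to the robot, and variables do not carry over. Pictures are saved under pics/ and viewed, and the job is handed in when it is done.

```bash
mkdir -p pics; ls; python3 - <<'E'
from bench import monitor, capture, get_calibration, ctrl
import cv2,numpy as np
print(monitor.get_obs())
for n in ["scene","top","wrist"]:
    c=get_calibration(n); print(n,c)
    p,d=capture(n); cv2.imwrite(f"pics/{n}0.png",p[:,:,::-1]); np.save(f"pics/{n}0_d.npy",d)
    print((d>0).mean())
E
```

```text
pics
{'time_s': 0.0, 'qpos': array([ 1.05647977e+00,  2.07400126e-01,  1.54292733e+00,  9.56706849e-06,
        1.39346990e+00, -1.50547061e-01]), 'dq': array([ 9.89529806e-05,  7.19156386e-04, -2.19648461e-04,  1.42933915e-04,
        1.88961004e-03,  5.93855485e-04]), 'joint_torque': array([-3.24279954e-04, -3.70875943e+01, -2.81416637e+01,  6.98622130e-02,
        3.62468907e-02, -1.95771463e-04]), 'eef_pos': array([0.20422585, 0.53666754, 0.20431471]), 'orientation': array([-3.64194028e-04,  1.80884276e-01,  9.83503769e-01, -1.04046273e-03]), 'force': array([ 0.79044402, -0.31547046, -0.17956242]), 'moment': array([-0.02407159,  0.01724642, -0.04182585]), 'gripper_width': 0.09414890197254493}
scene {'vfov': 51.25730145004198, 'cx': 316.6726801961378, 'cy': 231.13724498388325, 'R': array([[-0.22621306,  0.97389761, -0.01873781],
       [ 0.71650627,  0.15333401, -0.68051998],
       [-0.65988364, -0.16736826, -0.7324899 ]]), 't': array([ 0.17495218, -0.33131492,  1.47577423])}
0.995791015625
top {'vfov': 56.378410248454536, 'cx': 325.43903092151396, 'cy': 238.16165170708138, 'R': array([[ 0.02897077, -0.99953378, -0.00963914],
       [-0.98432682, -0.02684914, -0.17429811],
       [ 0.17395804,  0.01453761, -0.98464575]]), 't': array([-0.05100954,  0.56530244,  1.08278764])}
0.9959765625
wrist {'vfov': 66.43328825329938, 'cx': 320.4271997420147, 'cy': 240.37291286997794, 'R': array([[ 0.35599682,  0.93448454, -0.00221354],
       [ 0.90429062, -0.34389507,  0.25297165],
       [ 0.23563687, -0.09205878, -0.96747116]]), 't': array([-0.57358204, -0.02720935,  0.39171848])}
0.9959993489583333
```

View pics/scene0.png

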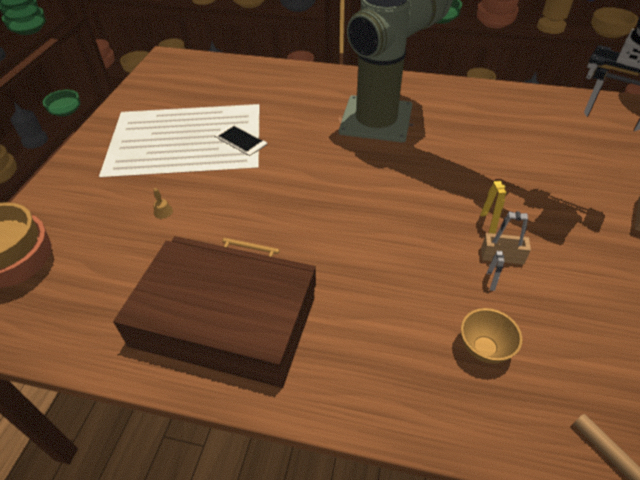

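View pics/top0.png

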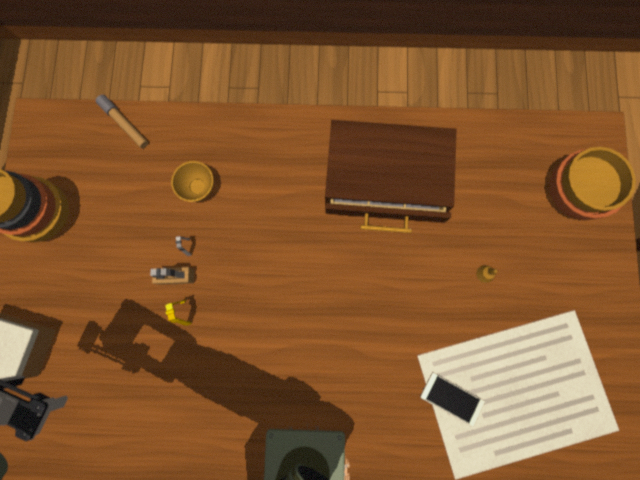

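View pics/wrist0.png

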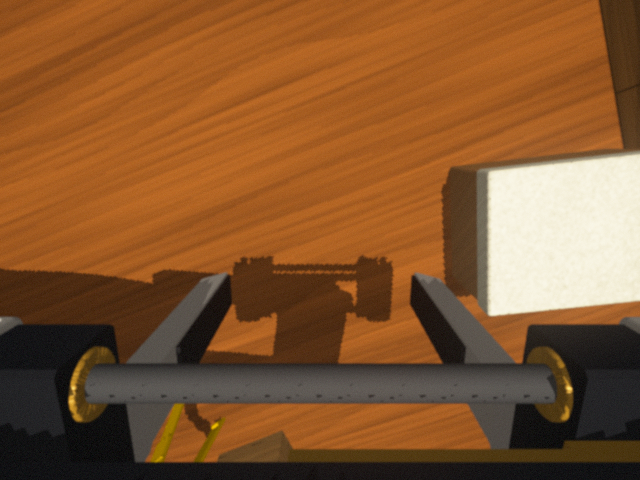

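The scene view shows the cabinet at about (220,305), its brass handle at (250,246), the bowl at (490,335) and the bell at (162,205). There are three tongs-like things. One is a yellow pair at scene (495,203) / top (177,312). The second is a grey pair in the wooden block at scene (510,235) / top (170,273). The third is a small grey one lying or standing at scene (496,270) / top (184,243). The grey pair in the block looks like the right one: it isn't yellow, it's the larger grey pair, and it stands in the stand. I'll enlarge it to confirm.

```bash
cat > h.py <<'E'
from bench import monitor, capture, get_calibration, ctrl
import cv2,numpy as np
from scipy.spatial.transform import Rotation as Rn
def K(c):
    f=240/np.tan(np.radians(c['vfov']/2)); return f,c['cx'],c['cy']
def ray(c,u,v):
    f,cx,cy=K(c); R=np.array(c['R']);t=np.array(c['t'])
    d=R.T@np.array([(u-cx)/f,(v-cy)/f,1.0]); return -R.T@t,d
def plane(c,u,v,z):
    o,d=ray(c,u,v); return o+d*(z-o[2])/d[2]
def dep(c,u,v,D):
    o,d=ray(c,u,v); return o+d*D
def tri(obs):
    A=np.zeros((3,3));b=np.zeros(3);L=[]
    for c,u,v in obs:
        o,d=ray(c,u,v);d=d/np.linalg.norm(d);P=np.eye(3)-np.outer(d,d);A+=P;b+=P@o;L.append((o,P))
    X=np.linalg.solve(A,b); return X,[round(1e3*np.linalg.norm(P@(X-o)),1) for o,P in L]
def proj(c,X):
    f,cx,cy=K(c); p=np.array(c['R'])@X+np.array(c['t']); return p[0]/p[2]*f+cx,p[1]/p[2]*f+cy
def tool():
    s=monitor.get_obs(); q=s['orientation']; return s['eef_pos'],Rn.from_quat([q[1],q[2],q[3],q[0]]).as_matrix()
E
python3 - <<'E'
import cv2,numpy as np
s=cv2.imread('pics/scene0.png');t=cv2.imread('pics/top0.png')
a=cv2.resize(s[170:300,450:550],None,fx=4,fy=4,interpolation=cv2.INTER_CUBIC)
b=cv2.resize(t[220:350,140:240],None,fx=4,fy=4,interpolation=cv2.INTER_CUBIC)
cv2.imwrite('pics/crop1.png',np.hstack([a,b]))
a=cv2.resize(s[230:310,120:320],None,fx=4,fy=4,interpolation=cv2.INTER_CUBIC)
b=cv2.resize(t[180:250,310:470],None,fx=5,fy=5,interpolation=cv2.INTER_CUBIC)
cv2.imwrite('pics/crop2.png',a);cv2.imwrite('pics/crop3.png',b)
E
```

```text
(no output)
```

View pics/crop1.png

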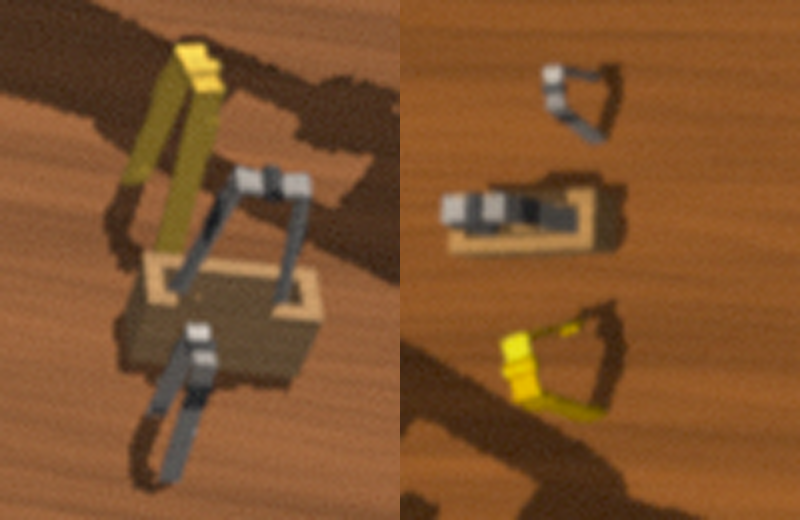

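View pics/crop2.png

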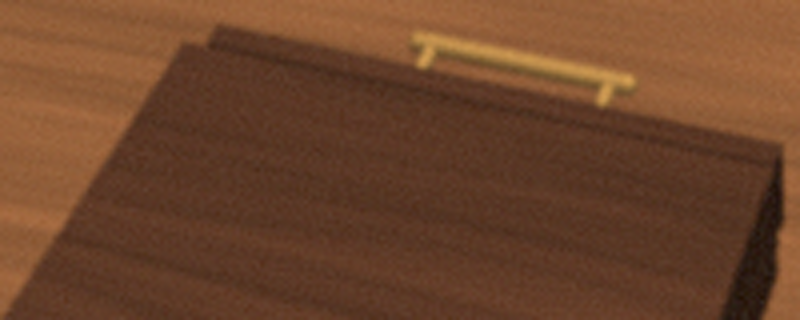

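View pics/crop3.png

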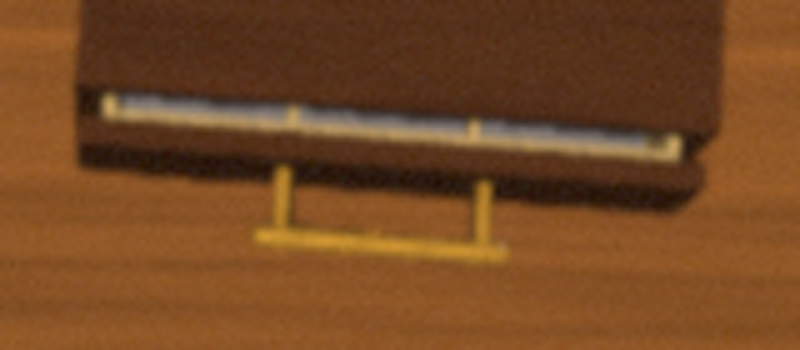

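The crop confirms it: the grey tongs in the wooden block are larger than the loose grey pair, and the yellow pair is excluded. The cabinet crops show the brass handle bar, with its ends at top (361.6,227.4) and (411,230.8), and scene (278,250.5) and (224,239.5). The drawer is slightly ajar. Next I'll triangulate.

```bash
python3 - <<'E'
from h import *
s=get_calibration('scene');t=get_calibration('top')
pts={'h+y':((278,250.5),(361.6,227.4)),'h-y':((224,239.5),(411,230.8)),
}
# crop1 scene: /4+(450,170); top: (x-400)/4+140, y/4+220
S=lambda x,y:(x/4+450,y/4+170); T=lambda x,y:((x-400)/4+140,y/4+220)
pts['hinge right end(scene) ']=(S(296,174),T(455,200))
pts['hinge left end']=(S(247,170),T(493,200))
pts['standR near robot?']=(S(312,268),T(447,252))
pts['stand c2']=(S(146,252),T(594,252))
pts['stand far-right']=(S(322,320),T(449,195))
pts['stand c4']=(S(135,298),T(594,190))
pts['yellow top']=(S(192,50),T(513,385))
pts['yellow top2']=(S(192,50),T(513,345))
pts['smallgrey top']=(S(198,330),T(555,75))
pts['smallgrey2 top']=(S(205,358),T(555,75))
for k,(a,b) in pts.items():
    X,e=tri([(s,*a),(t,*b)]); print(k,X.round(4),e)
for c,n,box in((s,'scene',None),(t,'top',None)):
    D=np.load(f'pics/{n}0_d.npy'); img=cv2.imread(f'pics/{n}0.png'); 
    f,cx,cy=K(c); v,u=np.mgrid[0:480,0:640]; P=np.stack([(u-cx)/f*D,(v-cy)/f*D,D],-1)
    W=(P-np.array(c['t']))@np.array(c['R']); np.save(f'pics/{n}0_w.npy',W)
W=np.load('pics/top0_w.npy')
m=(W[...,2]>0.08)&(W[...,2]<.1)&(W[...,0]>.4)
v,u=np.nonzero(m[100:230,310:470]);
pts=W[100:230,310:470][v,u][:,:2].astype(np.float32)
r=cv2.minAreaRect(pts); print('cabinet top',r, cv2.boxPoints(r), W[100:230,310:470][v,u][:,2].mean())
E
```

```text
h+y [ 0.5961 -0.1253  0.052 ] [np.float64(0.5), np.float64(0.5)]
h-y [ 0.5905 -0.2497  0.052 ] [np.float64(0.9), np.float64(0.9)]
hinge right end(scene)  [0.4656 0.3592 0.1363] [np.float64(1.0), np.float64(1.0)]
hinge left end [0.4664 0.3365 0.1354] [np.float64(0.1), np.float64(0.1)]
standR near robot? [0.4413 0.3944 0.0481] [np.float64(0.7), np.float64(0.7)]
stand c2 [0.4441 0.3061 0.0434] [np.float64(1.4), np.float64(1.4)]
stand far-right [0.4771 0.3977 0.0464] [np.float64(0.2), np.float64(0.2)]
stand c4 [0.4828 0.3035 0.0483] [np.float64(2.6), np.float64(2.6)]
yellow top [0.3617 0.317  0.1224] [np.float64(2.8), np.float64(2.8)]
yellow top2 [0.3841 0.3123 0.1411] [np.float64(2.8), np.float64(2.8)]
smallgrey top [0.5467 0.32   0.0987] [np.float64(0.4), np.float64(0.4)]
smallgrey2 top [0.5494 0.3266 0.0819] [np.float64(1.1), np.float64(1.1)]
cabinet top ((0.744489312171936, -0.19452953338623047), (0.32071664929389954, 0.23391494154930115), 86.98401641845703) [[ 0.6192567  -0.34851208]
 [ 0.85284764 -0.3608194 ]
 [ 0.86972195 -0.04054698]
 [ 0.636131   -0.02823967]] 0.08893721332460557
```

```bash
cat >> h.py <<'E'
def goal(X,ydir):
    """print shift (mm, tool axes) and rotvec (deg, tool axes) from current measured pose"""
    p,R=tool(); y=np.array([ydir[0],ydir[1],0]);y/=np.linalg.norm(y);z=np.array([0,0,-1.]);x=np.cross(y,z)
    Rt=np.stack([x,y,z],1); d=R.T@(np.array(X)-p)*1e3; w=np.degrees(Rn.from_matrix(R.T@Rt).as_rotvec())
    print('tcp',p.round(4),'shift',d.round(1),'turn',w.round(2))
E
python3 - <<'E'
from h import *
yaw=np.radians(-2.9); cx=np.array([np.cos(yaw),np.sin(yaw)]); cy=np.array([-cx[1],cx[0]])
h=np.array([.5933,-.1875]); X=h+.020*cx; print(X)
goal([*X,.16],cy)
E
```

```text
[ 0.61327439 -0.18851186]
tcp [0.2043 0.5368 0.2046] shift [-640.3 -532.3   45.3] turn [ -0.1   -0.03 -17.94]
```

```bash
python3 -m pendant '[{"tx":-64,"ty":-53,"tz":0,"wz":-4,"hand":0},{"tx":-320,"ty":-265,"tz":20,"wz":-9,"hand":0},{"tx":-320,"ty":-265,"tz":20,"wz":-18,"hand":0},{"tx":-640,"ty":-532,"tz":20,"wz":-18,"hand":0},{"tx":-640,"ty":-532,"tz":45,"wz":-18,"hand":0}]' 
python3 - <<'E'
from h import *
goal([.6133,-.1885,.16],[.0506,.9987])
E
```

```text
tcp [0.2043 0.5368 0.2046] shift [-640.3 -532.2   45.3] turn [ -0.1   -0.03 -17.94]invalid input
```

```bash
python3 -m pendant '[{"tx":-60,"ty":-50,"tz":0,"wx":0,"wy":0,"wz":-4,"hand":0}]' ; echo rc $?
```

```text
time_s: 0.28
eef_pos: [0.2343, 0.4842, 0.2048]
orientation: [-0.0, 0.143, 0.99, 0.0]
force: [1.5, -0.8, 1.0]
gripper_width: 0.0869
rc 0
```

```bash
python3 -m pendant '[{"tx":-45,"ty":-40,"tz":0,"wx":0,"wy":0,"wz":-4,"hand":0},{"tx":-90,"ty":-80,"tz":5,"wx":0,"wy":0,"wz":-8,"hand":0},{"tx":-135,"ty":-120,"tz":10,"wx":0,"wy":0,"wz":-13,"hand":0},{"tx":-180,"ty":-160,"tz":10,"wx":0,"wy":0,"wz":-13,"hand":0},{"tx":-225,"ty":-200,"tz":10,"wx":0,"wy":0,"wz":-13,"hand":0}]' 
python3 - <<'E'
from h import *
goal([.6133,-.1885,.16],[.0506,.9987])
E
```

```text
time_s: 0.9
eef_pos: [0.3931, 0.2245, 0.1953]
orientation: [0.0, 0.033, 0.999, 0.0]
force: [0.4, 0.8, -0.2]
gripper_width: 0.0373
tcp [0.3931 0.2245 0.1953] shift [-247.3 -397.4   35.3] turn [ 0.01  0.   -0.93]
```

```bash
python3 -m pendant '[{"tx":-30,"ty":-48,"tz":0,"wx":0,"wy":0,"wz":-1,"hand":0},{"tx":-60,"ty":-96,"tz":5,"wx":0,"wy":0,"wz":-1,"hand":0},{"tx":-90,"ty":-144,"tz":10,"wx":0,"wy":0,"wz":-1,"hand":0},{"tx":-120,"ty":-192,"tz":15,"wx":0,"wy":0,"wz":-1,"hand":0},{"tx":-150,"ty":-240,"tz":20,"wx":0,"wy":0,"wz":-1,"hand":0}]' 
python3 -m pendant '[{"tx":-30,"ty":-48,"tz":0,"wx":0,"wy":0,"wz":0,"hand":0},{"tx":-60,"ty":-96,"tz":5,"wx":0,"wy":0,"wz":0,"hand":0},{"tx":-90,"ty":-144,"tz":10,"wx":0,"wy":0,"wz":0,"hand":0},{"tx":-98,"ty":-157,"tz":15,"wx":0,"wy":0,"wz":0,"hand":0},{"tx":-98,"ty":-157,"tz":15,"wx":0,"wy":0,"wz":0,"hand":0}]' 
python3 - <<'E'
from h import *
goal([.6133,-.1885,.16],[.0506,.9987])
for n in ["wrist","scene"]:
    p,d=capture(n); cv2.imwrite(f"pics/{n}1.png",p[:,:,::-1]); np.save(f"pics/{n}1_d.npy",d)
c=get_calibration('wrist')
for P in ([.5961,-.1253,.052],[.5905,-.2497,.052]): print(proj(c,np.array(P)))
E
```

```text
time_s: 1.52
eef_pos: [0.5267, -0.025, 0.1751]
orientation: [-0.0, 0.025, 1.0, 0.0]
force: [0.0, 0.2, -0.7]
gripper_width: 0.0006
time_s: 2.15
eef_pos: [0.6155, -0.185, 0.159]
orientation: [-0.001, 0.025, 1.0, 0.001]
force: [-0.8, 0.5, 0.9]
gripper_width: 0.0005
tcp [ 0.6155 -0.185   0.159 ] shift [ 2.1 -3.6 -1. ] turn [ 0.08 -0.15 -0.02]
(np.float64(392.5791782553348), np.float64(210.18662942825276))
(np.float64(236.1255748690639), np.float64(210.81911947422924))
```

View pics/wrist1.png

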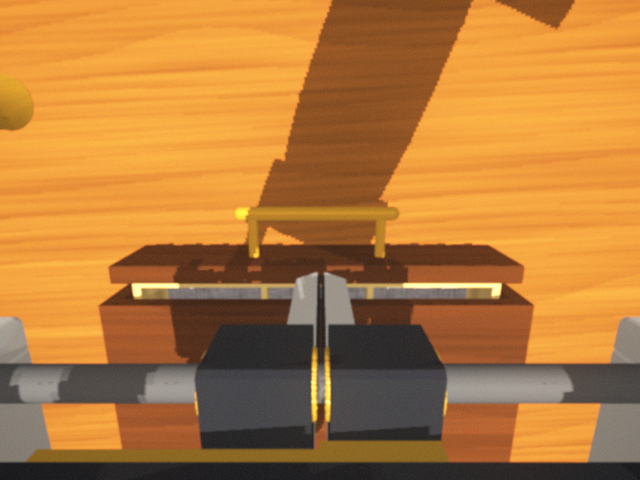

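View pics/scene1.png

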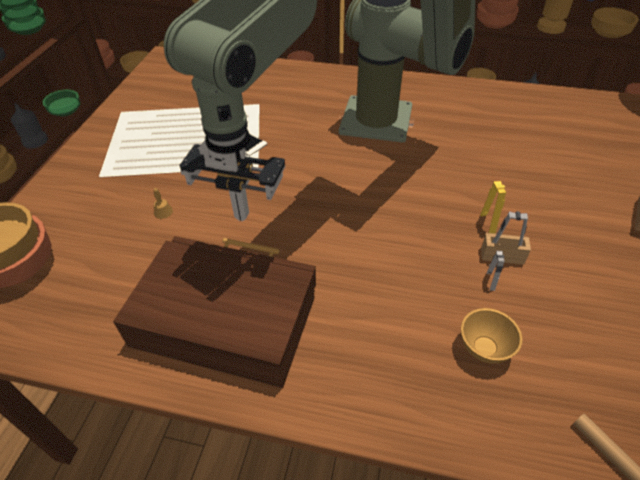

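The wrist view shows the bar ends at (240,213) and (396,213), 3–4 px (2–3 mm) from the prediction. The gap between bar and drawer front is at rows 220–246. I'll go down to just above it and check the settled pose.

```bash
python3 -m pendant '[{"tx":0,"ty":-2,"tz":30,"wx":0,"wy":0,"wz":0,"hand":0},{"tx":0,"ty":-2,"tz":60,"wx":0,"wy":0,"wz":0,"hand":0},{"tx":0,"ty":-2,"tz":60,"wx":0,"wy":0,"wz":0,"hand":0},{"tx":0,"ty":-2,"tz":60,"wx":0,"wy":0,"wz":0,"hand":0}]' 
python3 - <<'E'
from h import *
c=get_calibration('wrist')
goal([.6142,-.1885,.03],[.0506,.9987])
p,d=capture('wrist'); cv2.imwrite(f"pics/wrist2.png",p[:,:,::-1])
h=cv2.cvtColor(p,cv2.COLOR_RGB2HSV)
for P in ([.5961,-.1253,.052],[.5905,-.2497,.052]): print(proj(c,np.array(P)))
E
```

```text
time_s: 2.75
eef_pos: [0.6168, -0.1861, 0.102]
orientation: [0.001, 0.024, 1.0, -0.0]
force: [0.2, -0.9, 1.1]
gripper_width: 0.0004
tcp [ 0.6168 -0.1861  0.102 ] shift [ 2.6 -2.5 72. ] turn [-0.03  0.09  0.14]
(np.float64(414.3806355466751), np.float64(223.45794274543402))
(np.float64(220.22483855423644), np.float64(224.08862414993516))
```

View pics/wrist2.png

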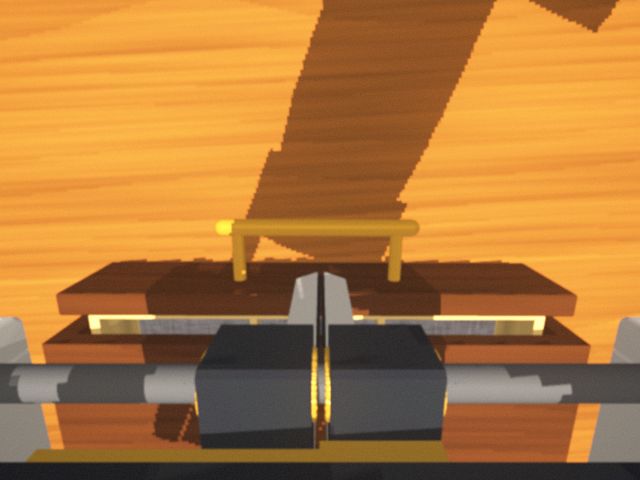

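```bash
python3 -m pendant '[{"tx":1.5,"ty":-2,"tz":20,"wx":0,"wy":0,"wz":0,"hand":0},{"tx":1.5,"ty":-2,"tz":40,"wx":0,"wy":0,"wz":0,"hand":0},{"tx":1.5,"ty":-2,"tz":60,"wx":0,"wy":0,"wz":0,"hand":0},{"tx":1.5,"ty":-2,"tz":71,"wx":0,"wy":0,"wz":0,"hand":0},{"tx":1.5,"ty":-2,"tz":71,"wx":0,"wy":0,"wz":0,"hand":0}]' 
python3 - <<'E'
from h import *
p,d=capture('scene'); cv2.imwrite(f"pics/scene2.png",cv2.resize(p[180:320,120:340,::-1],None,fx=3.5,fy=3.5))
E
```

```text
time_s: 3.42
eef_pos: [0.6134, -0.1883, 0.0275]
orientation: [-0.002, 0.025, 1.0, 0.001]
force: [0.4, -0.2, -0.2]
gripper_width: 0.0005
```

View pics/scene2.png

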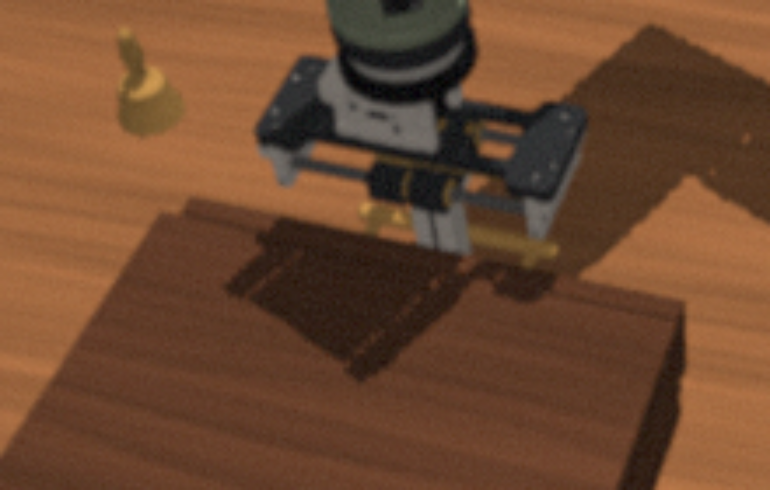

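The fingers are behind the bar with no contact force (finger at crop (440,230)). Now I'll pull.

```bash
python3 -m pendant '[{"tx":15,"ty":0,"tz":0,"wx":0,"wy":0,"wz":0,"hand":0},{"tx":35,"ty":0,"tz":0,"wx":0,"wy":0,"wz":0,"hand":0},{"tx":55,"ty":0,"tz":0,"wx":0,"wy":0,"wz":0,"hand":0},{"tx":75,"ty":0,"tz":0,"wx":0,"wy":0,"wz":0,"hand":0},{"tx":95,"ty":0,"tz":0,"wx":0,"wy":0,"wz":0,"hand":0}]' 
python3 -m pendant '[{"tx":12,"ty":0,"tz":0,"wx":0,"wy":0,"wz":0,"hand":0},{"tx":20,"ty":0,"tz":0,"wx":0,"wy":0,"wz":0,"hand":0},{"tx":25,"ty":0,"tz":0,"wx":0,"wy":0,"wz":0,"hand":0},{"tx":25,"ty":0,"tz":0,"wx":0,"wy":0,"wz":0,"hand":0}]' 
python3 - <<'E'
from h import *
p,d=capture('top'); cv2.imwrite(f"pics/top3.png",p[:,:,::-1])
E
```

```text
time_s: 4.1
eef_pos: [0.521, -0.1847, 0.0308]
orientation: [0.002, 0.025, 1.0, -0.001]
force: [1.3, -0.6, -1.5]
gripper_width: 0.0
time_s: 4.6
eef_pos: [0.4945, -0.1829, 0.0295]
orientation: [-0.0, 0.025, 1.0, -0.0]
force: [0.2, 0.4, -1.2]
gripper_width: 0.0006
```

View pics/top3.png

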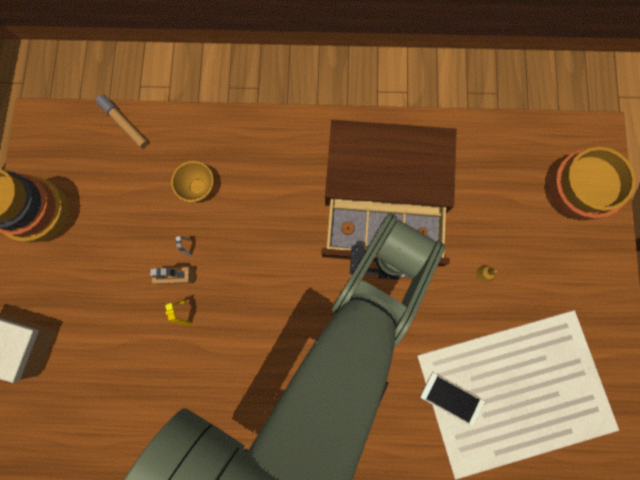

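The drawer is opening, with beads visible at (348,228) and (424,232). I'll keep pulling to the stop in small steps.

```bash
python3 -m pendant '[{"tx":6,"ty":0,"tz":0,"wx":0,"wy":0,"wz":0,"hand":0},{"tx":12,"ty":0,"tz":0,"wx":0,"wy":0,"wz":0,"hand":0},{"tx":15,"ty":0,"tz":0,"wx":0,"wy":0,"wz":0,"hand":0}]' 
python3 -m pendant '[{"tx":4,"ty":0,"tz":0,"wx":0,"wy":0,"wz":0,"hand":0},{"tx":8,"ty":0,"tz":0,"wx":0,"wy":0,"wz":0,"hand":0}]' 
python3 -m pendant '[{"tx":4,"ty":0,"tz":0,"wx":0,"wy":0,"wz":0,"hand":0},{"tx":4,"ty":0,"tz":0,"wx":0,"wy":0,"wz":0,"hand":0}]' 
```

```text
time_s: 5.03
eef_pos: [0.4794, -0.1821, 0.0294]
orientation: [-0.0, 0.025, 1.0, -0.0]
force: [1.6, -0.2, -1.2]
gripper_width: 0.0007
time_s: 5.28
eef_pos: [0.4717, -0.1818, 0.0294]
orientation: [0.0, 0.025, 1.0, -0.0]
force: [7.8, 0.1, -2.4]
gripper_width: 0.0004
time_s: 5.52
eef_pos: [0.4718, -0.1819, 0.0297]
orientation: [0.005, 0.026, 1.0, -0.0]
force: [12.6, 0.7, -10.2]
gripper_width: 0.0005
```

It has reached the stop: 12.6 N, and about 136 mm of travel on top of the initial ~13 mm. I'll back off, rise, and head toward the tongs so the fixed cameras can see the drawer.

```bash
python3 -m pendant '[{"tx":-11,"ty":0,"tz":0,"wx":0,"wy":0,"wz":0,"hand":0},{"tx":-11,"ty":0,"tz":0,"wx":0,"wy":0,"wz":0,"hand":0},{"tx":-11,"ty":0,"tz":-50,"wx":0,"wy":0,"wz":0,"hand":0},{"tx":-11,"ty":0,"tz":-100,"wx":0,"wy":0,"wz":0,"hand":0},{"tx":-11,"ty":0,"tz":-150,"wx":0,"wy":0,"wz":0,"hand":0}]' 
python3 -m pendant '[{"tx":0,"ty":58,"tz":-10,"wx":0,"wy":0,"wz":2,"hand":50},{"tx":0,"ty":116,"tz":-20,"wx":0,"wy":0,"wz":5,"hand":80},{"tx":0,"ty":174,"tz":-20,"wx":0,"wy":0,"wz":5,"hand":80},{"tx":0,"ty":232,"tz":-20,"wx":0,"wy":0,"wz":5,"hand":80},{"tx":0,"ty":290,"tz":-20,"wx":0,"wy":0,"wz":5,"hand":80}]' 
python3 - <<'E'
from h import *
for n in ['top','scene','wrist']:
  c=get_calibration(n);p,d=capture(n); cv2.imwrite(f"pics/{n}4.png",p[:,:,::-1]); np.save(f'pics/{n}4_d.npy',d); np.save(f'pics/{n}4_c.npy',c,allow_pickle=True)
E
```

```text
time_s: 6.15
eef_pos: [0.4776, -0.1818, 0.1805]
orientation: [-0.001, 0.025, 1.0, 0.0]
force: [-0.3, 0.2, -0.1]
gripper_width: 0.0004
time_s: 6.78
eef_pos: [0.4923, 0.109, 0.1994]
orientation: [-0.0, 0.069, 0.998, -0.0]
force: [0.2, 0.3, 0.8]
gripper_width: 0.0469
```

View pics/top4.png

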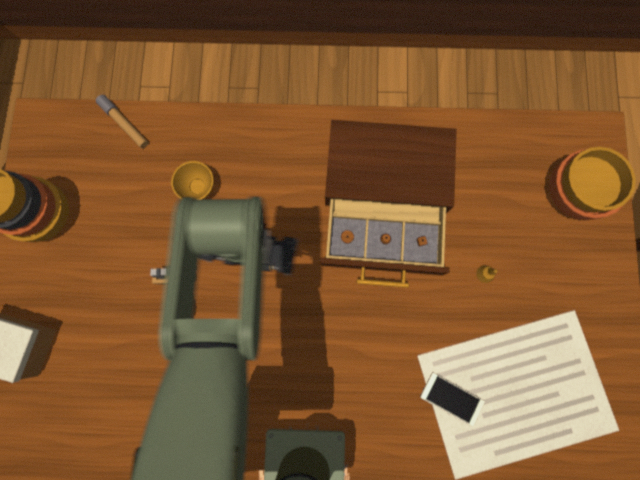

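View pics/scene4.png

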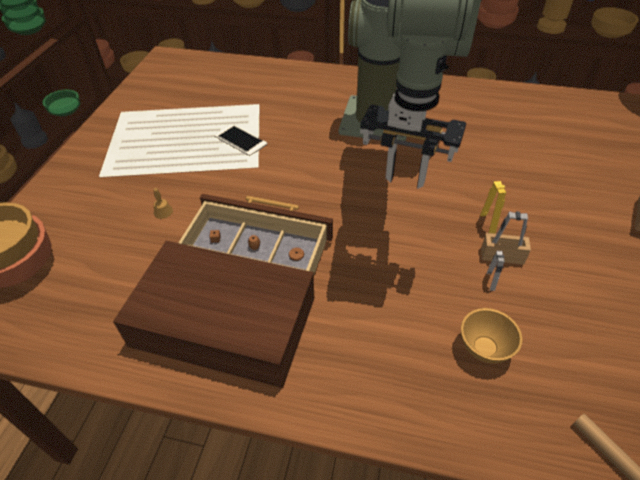

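View pics/wrist4.png

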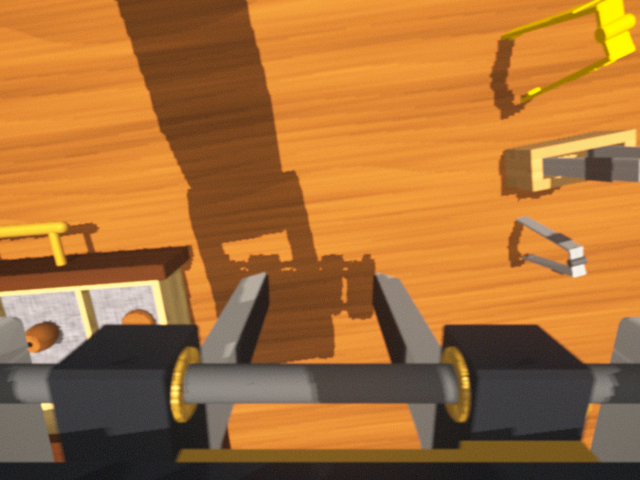

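```bash
python3 - <<'E'
from h import *
s=cv2.imread('pics/scene4.png');t=cv2.imread('pics/top4.png')
a=cv2.resize(s[190:290,175:340],None,fx=4.5,fy=4.5,interpolation=cv2.INTER_CUBIC)
b=cv2.resize(t[185:285,315:455],None,fx=5,fy=5,interpolation=cv2.INTER_CUBIC)
cv2.imwrite('pics/crop5.png',a);cv2.imwrite('pics/crop6.png',b)
goal([.55,.35,.22],[-.044,.999])
E
```

```text
tcp [0.4921 0.1096 0.1991] shift [-25.9 245.9 -21.1] turn [ -0.04  -0.09 -10.06]
```

View pics/crop5.png

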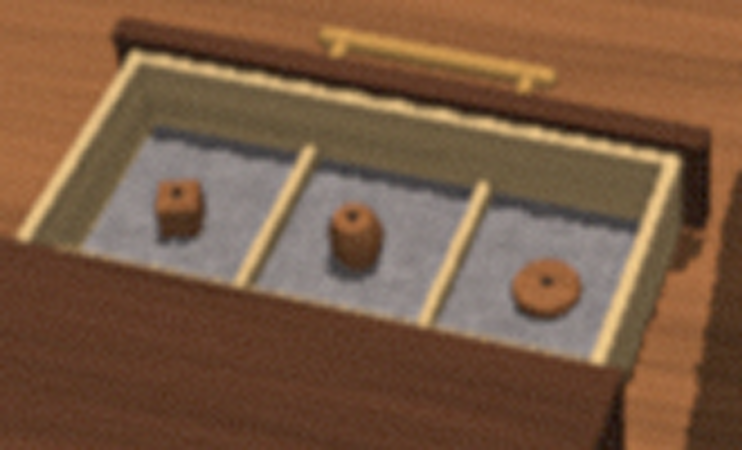

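View pics/crop6.png

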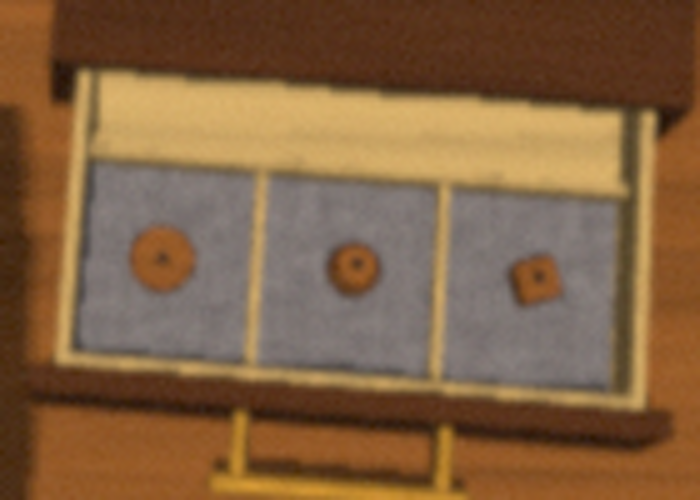

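The drawer crops show three beads: a cube (top (422,241), scene (215,236)), a tall barrel in the middle cell (top (386,238), scene (254,242)) and a flat disc (top (347,237), scene (296,253)). The barrel is the middle one, because it is tall with a bulging side. Next is a wrist look at the tongs.

```bash
python3 - <<'E'
from h import *
s=get_calibration('scene');t=get_calibration('top')
S=lambda x,y:(x/4.5+175,y/4.5+190); T=lambda x,y:(x/5+315,y/5+185)
print('barrel hole',tri([(s,*S(352,215)),(t,*T(356,264))]))
print('barrel centre top plane15', plane(t,*T(354,268),.037))
E
python3 -m pendant '[{"tx":-5,"ty":50,"tz":-20,"wx":0,"wy":0,"wz":-2,"hand":80},{"tx":-10,"ty":100,"tz":-20,"wx":0,"wy":0,"wz":-6,"hand":80},{"tx":-15,"ty":150,"tz":-20,"wx":0,"wy":0,"wz":-10,"hand":80},{"tx":-20,"ty":200,"tz":-20,"wx":0,"wy":0,"wz":-10,"hand":80},{"tx":-26,"ty":246,"tz":-20,"wx":0,"wy":0,"wz":-10,"hand":80}]' 
python3 -m pendant '[{"tx":0,"ty":0,"tz":0,"wx":0,"wy":0,"wz":0,"hand":80},{"tx":0,"ty":0,"tz":0,"wx":0,"wy":0,"wz":0,"hand":80}]' 
python3 - <<'E'
from h import *
for n in ['wrist']:
  c=get_calibration(n);p,d=capture(n); cv2.imwrite(f"pics/{n}5.png",p[:,:,::-1]); np.save(f'pics/{n}5_d.npy',d); np.save(f'pics/{n}5_c.npy',c,allow_pickle=True)
goal([.55,.35,.22],[-.044,.999])
E
```

```text
barrel hole (array([ 0.57134442, -0.18827336,  0.05096117]), [np.float64(0.0), np.float64(0.0)])
barrel centre top plane15 [ 0.57176958 -0.18896932  0.037     ]
time_s: 7.55
eef_pos: [0.5533, 0.347, 0.2191]
orientation: [-0.0, -0.018, 1.0, -0.001]
force: [0.5, -1.5, 1.1]
gripper_width: 0.0752
time_s: 7.8
eef_pos: [0.5526, 0.3456, 0.2189]
orientation: [-0.001, -0.018, 1.0, -0.001]
force: [-0.3, -0.4, -0.5]
gripper_width: 0.075
tcp [0.5526 0.3455 0.2191] shift [ 2.4  4.6 -0.9] turn [-0.08 -0.06 -0.48]
```

View pics/wrist5.png

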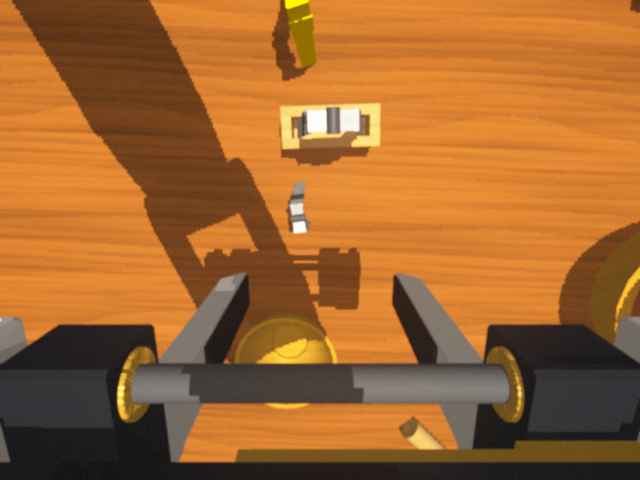

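```bash
python3 - <<'E'
from h import *
c=np.load('pics/wrist5_c.npy',allow_pickle=True).item();s=get_calibration('scene');t=get_calibration('top')
p=cv2.imread('pics/wrist5.png'); cv2.imwrite('pics/crop7.png',cv2.resize(p[90:240,265:395],None,fx=4.5,fy=4.5,interpolation=cv2.INTER_CUBIC)[:600])
S=lambda x,y:(x/4+450,y/4+170)
cor=[(281,107),(380,103),(380,147),(281,151)]
W=[plane(c,*q,.048)[:2].round(4) for q in cor]; print(W, np.mean(W,0))
print([proj(c,np.array([*w,.0])) for w in [(.461,.350)]])
# depth cross-check
D=np.load('pics/wrist5_d.npy')
for q in [(288,127),(373,122),(317,121),(349,121),(333,121),(299,213)]: print(q,dep(c,*q,D[q[1],q[0]]).round(4))
print(tri([(s,*S(312,268)),(c,380,103)]),tri([(s,*S(146,252)),(c,281,107)]))
E
```

```text
[array([0.4482, 0.3053]), array([0.4416, 0.3945]), array([0.48  , 0.3974]), array([0.4869, 0.3056])] [0.464175 0.3507  ]
[(np.float64(328.7379739652115), np.float64(126.2584630806682))]
(288, 127) [0.4653 0.3119 0.0486]
(373, 122) [0.4801 0.3428 0.3991]
(317, 121) [0.4639 0.3393 0.1287]
(349, 121) [0.4631 0.3618 0.1281]
(333, 121) [0.4638 0.3504 0.133 ]
(299, 213) [0.538  0.3257 0.085 ]
(array([0.44155882, 0.39409766, 0.04807876]), [np.float64(0.4), np.float64(0.4)]) (array([0.44847666, 0.30590417, 0.04867543]), [np.float64(0.6), np.float64(0.6)])
```

View pics/crop7.png

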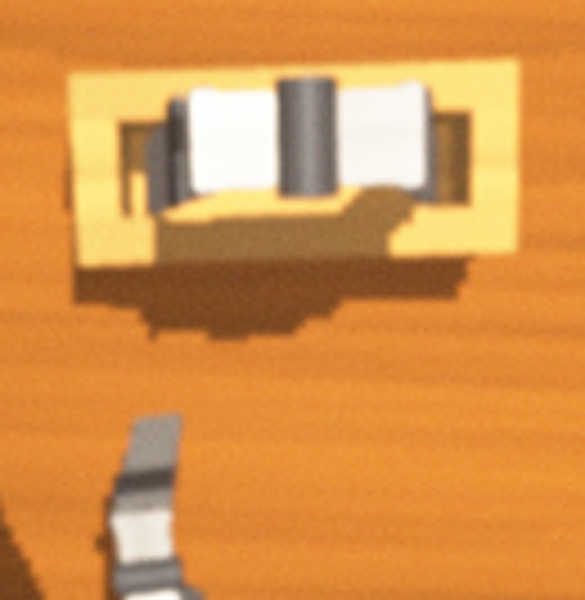

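Stand corners in the wrist image are (281,107), (380,103), (380,147) and (281,151). That puts the stand centre at (0.464,0.3507) with its top at z≈0.048, and the hinge at (0.4638,0.3504,0.133), yaw about 4°. The scene, top and wrist views agree.

```bash
python3 - <<'E'
from h import *
goal([.464,.3505,.165],[-.064,.998])
E
```

```text
tcp [0.5526 0.3455 0.2191] shift [88.3  8.2 54.2] turn [-0.08 -0.06 -1.63]
```

```bash
python3 -m pendant '[{"tx":40,"ty":5,"tz":10,"wx":0,"wy":0,"wz":-1.6,"hand":80},{"tx":80,"ty":8,"tz":30,"wx":0,"wy":0,"wz":-1.6,"hand":80},{"tx":88,"ty":8,"tz":50,"wx":0,"wy":0,"wz":-1.6,"hand":80},{"tx":88,"ty":8,"tz":54,"wx":0,"wy":0,"wz":-1.6,"hand":80},{"tx":88,"ty":8,"tz":54,"wx":0,"wy":0,"wz":-1.6,"hand":80}]' 
python3 - <<'E'
from h import *
goal([.464,.3505,.077],[-.064,.998])
for n in ['wrist','scene']:
  c=get_calibration(n);p,d=capture(n); cv2.imwrite(f"pics/{n}6.png",p[:,:,::-1])
cv2.imwrite('pics/scene6.png',cv2.resize(p[90:300,400:600,::-1],None,fx=2.8,fy=2.8))
E
```

```text
time_s: 8.48
eef_pos: [0.4652, 0.3515, 0.1661]
orientation: [0.0, -0.032, 0.999, 0.0]
force: [-0.1, 0.5, 0.7]
gripper_width: 0.0755
tcp [0.4652 0.3515 0.1661] shift [ 1.3 -0.9 89.1] turn [ 0.    0.05 -0.  ]
```

View pics/wrist6.png

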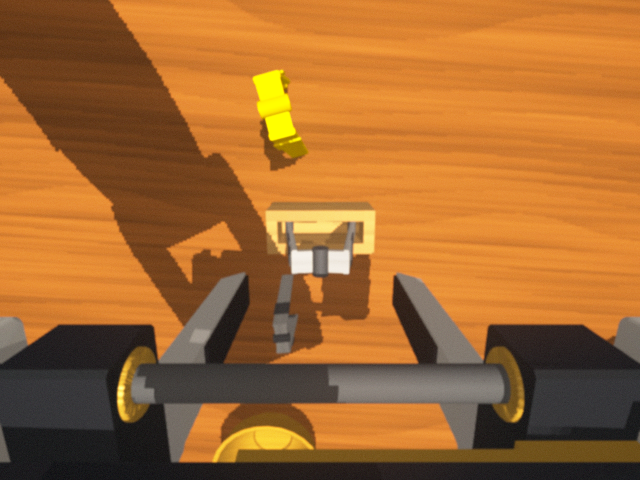

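View pics/scene6.png

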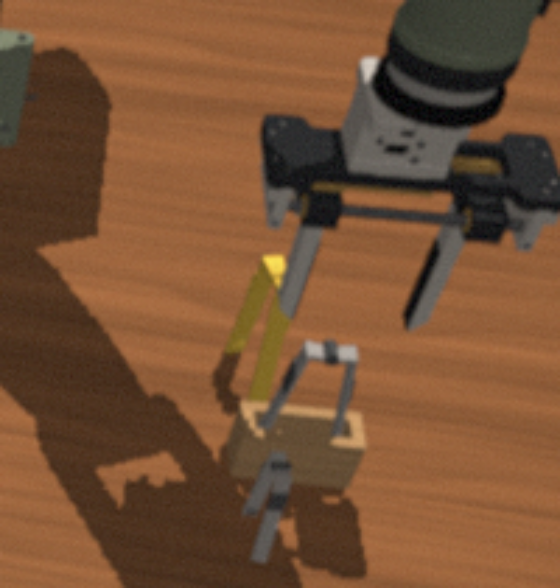

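The tongs' hinge is centred between the fingers at (321,262), and the stand is parallel to the jaws. I'll descend.

```bash
python3 -m pendant '[{"tx":1,"ty":-0.5,"tz":25,"wx":0,"wy":0,"wz":0,"hand":80},{"tx":1,"ty":-0.5,"tz":50,"wx":0,"wy":0,"wz":0,"hand":80},{"tx":1,"ty":-0.5,"tz":75,"wx":0,"wy":0,"wz":0,"hand":80},{"tx":1,"ty":-0.5,"tz":89,"wx":0,"wy":0,"wz":0,"hand":80},{"tx":1,"ty":-0.5,"tz":89,"wx":0,"wy":0,"wz":0,"hand":80}]' 
python3 - <<'E'
from h import *
goal([.464,.3505,.077],[-.064,.998])
for n in ['wrist','scene']:
  c=get_calibration(n);p,d=capture(n); cv2.imwrite(f"pics/{n}7.png",p[:,:,::-1])
cv2.imwrite('pics/scene7.png',cv2.resize(p[150:300,430:580,::-1],None,fx=4,fy=4,interpolation=cv2.INTER_CUBIC))
E
```

```text
time_s: 9.2
eef_pos: [0.4632, 0.3515, 0.0758]
orientation: [-0.001, -0.033, 0.999, -0.0]
force: [0.0, 1.1, -0.7]
gripper_width: 0.0754
tcp [0.4632 0.3515 0.0758] shift [-0.7 -1.  -1.2] turn [-0.04 -0.08  0.07]
```

View pics/wrist7.png

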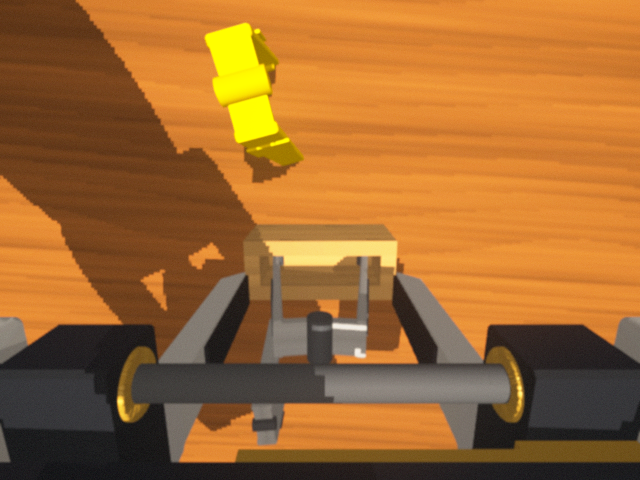

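View pics/scene7.png

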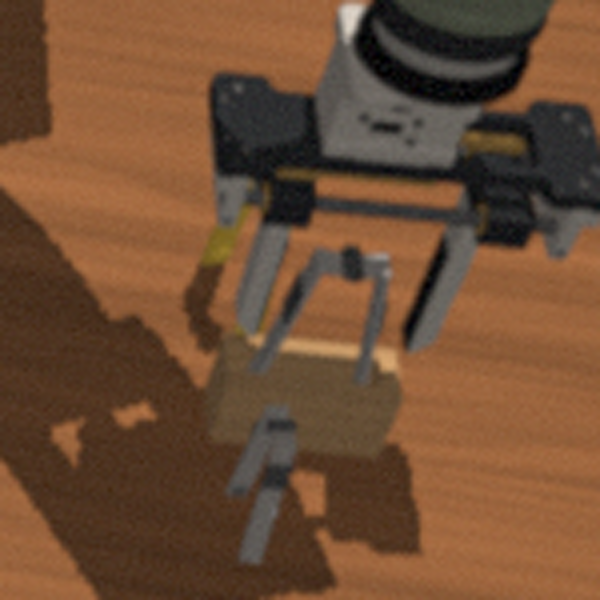

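```bash
python3 -m pendant '[{"tx":0,"ty":-0.5,"tz":0,"wx":0,"wy":0,"wz":0,"hand":50},{"tx":0,"ty":-0.5,"tz":0,"wx":0,"wy":0,"wz":0,"hand":50},{"tx":0,"ty":-0.5,"tz":0,"wx":0,"wy":0,"wz":0,"hand":42.5},{"tx":0,"ty":-0.5,"tz":0,"wx":0,"wy":0,"wz":0,"hand":42.5},{"tx":0,"ty":-0.5,"tz":0,"wx":0,"wy":0,"wz":0,"hand":42.5}]' 
python3 - <<'E'
from h import *
for n in ['wrist','scene']:
  c=get_calibration(n);p,d=capture(n); cv2.imwrite(f"pics/{n}8.png",p[:,:,::-1])
cv2.imwrite('pics/scene8.png',cv2.resize(p[150:300,430:580,::-1],None,fx=4,fy=4,interpolation=cv2.INTER_CUBIC))
E
```

```text
time_s: 9.93
eef_pos: [0.4638, 0.3517, 0.0771]
orientation: [0.001, -0.033, 0.999, 0.0]
force: [-0.5, 0.2, 3.1]
gripper_width: 0.0398
```

View pics/scene8.png

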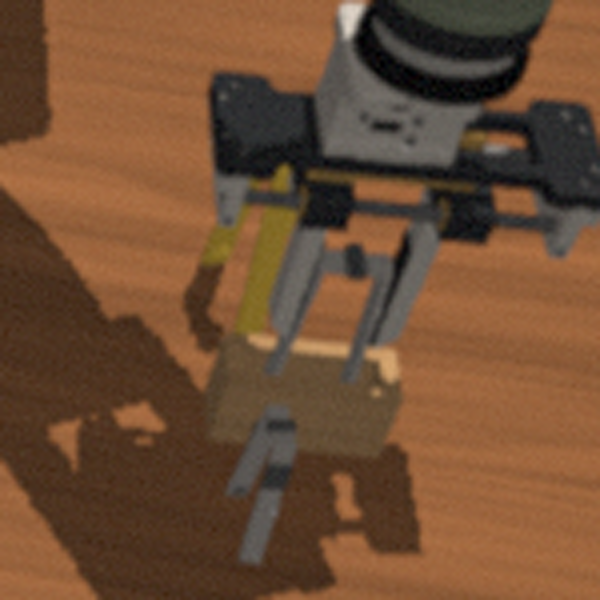

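View pics/wrist8.png

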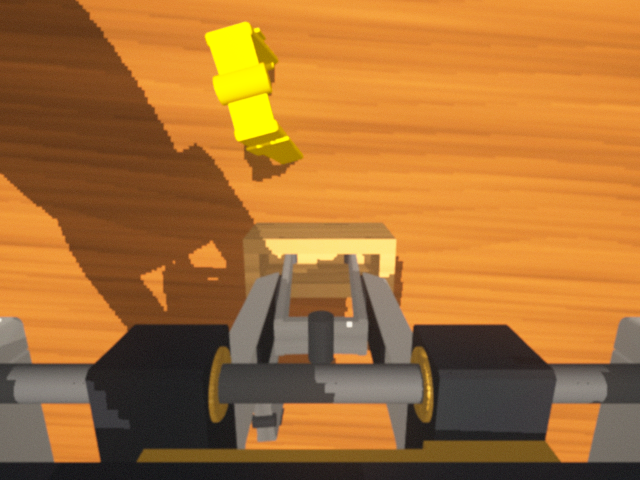

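The fingers hold the tongs' arms with the tips drawn in (39.8 mm opening). Now I'll lift straight up.

```bash
python3 -m pendant '[{"tx":0,"ty":0,"tz":-12,"wx":0,"wy":0,"wz":0,"hand":42.5},{"tx":0,"ty":0,"tz":-30,"wx":0,"wy":0,"wz":0,"hand":42.5},{"tx":0,"ty":0,"tz":-50,"wx":0,"wy":0,"wz":0,"hand":42.5},{"tx":0,"ty":0,"tz":-70,"wx":0,"wy":0,"wz":0,"hand":42.5},{"tx":0,"ty":0,"tz":-90,"wx":0,"wy":0,"wz":0,"hand":42.5}]' 
python3 -m pendant '[{"tx":0,"ty":0,"tz":-15,"wx":0,"wy":0,"wz":0,"hand":42.5},{"tx":0,"ty":0,"tz":-25,"wx":0,"wy":0,"wz":0,"hand":42.5},{"tx":0,"ty":0,"tz":-25,"wx":0,"wy":0,"wz":0,"hand":42.5}]'
python3 - <<'E'
from h import *
for n in ['wrist','scene']:
  c=get_calibration(n);p,d=capture(n); cv2.imwrite(f"pics/{n}9.png",p[:,:,::-1])
cv2.imwrite('pics/scene9.png',cv2.resize(p[80:300,400:600,::-1],None,fx=2.7,fy=2.7,interpolation=cv2.INTER_CUBIC))
goal([.5716,-.1888,.18],[.0506,.9987])
E
```

```text
time_s: 10.65
eef_pos: [0.4634, 0.3513, 0.1682]
orientation: [0.0, -0.033, 0.999, 0.0]
force: [0.2, 0.2, -0.6]
gripper_width: 0.0398
time_s: 11.02
eef_pos: [0.4637, 0.3516, 0.1924]
orientation: [0.001, -0.033, 0.999, 0.0]
force: [-0.0, -0.1, -0.9]
gripper_width: 0.04
tcp [0.4629 0.3511 0.1908] shift [ -73.1 -545.8   11. ] turn [-0.03 -0.06  6.65]
```

View pics/scene9.png

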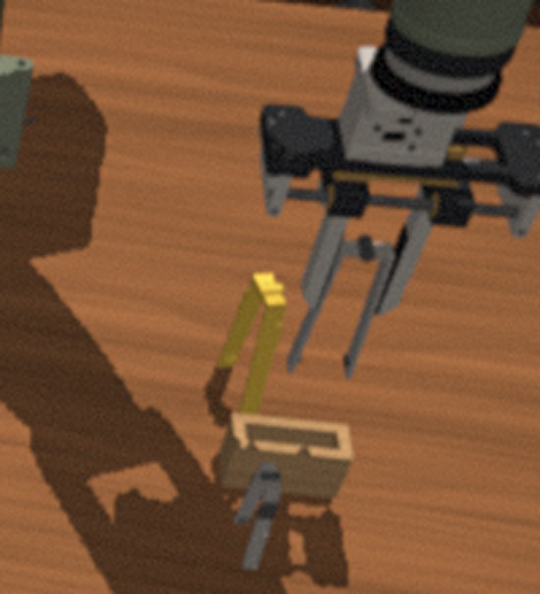

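View pics/wrist9.png

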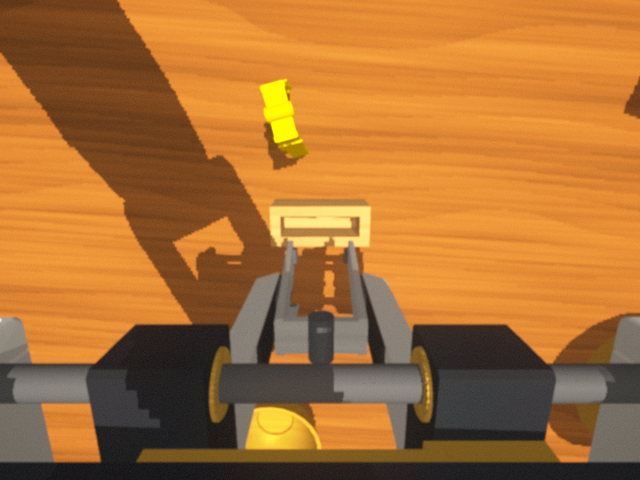

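The tongs are clear of the stand, with the tips in the wrist view at (291,253) and (350,253). I'll carry them to the drawer.

```bash
python3 -m pendant '[{"tx":-6,"ty":-40,"tz":0,"wx":0,"wy":0,"wz":1,"hand":42.5},{"tx":-14,"ty":-90,"tz":0,"wx":0,"wy":0,"wz":2,"hand":42.5},{"tx":-22,"ty":-140,"tz":0,"wx":0,"wy":0,"wz":4,"hand":42.5},{"tx":-30,"ty":-190,"tz":0,"wx":0,"wy":0,"wz":6.7,"hand":42.5},{"tx":-38,"ty":-240,"tz":0,"wx":0,"wy":0,"wz":6.7,"hand":42.5}]' 
python3 - <<'E'
from h import *
goal([.59,-.1888,.19],[.0506,.9987])
E
```

```text
time_s: 11.75
eef_pos: [0.5164, 0.1127, 0.1904]
orientation: [-0.001, 0.026, 1.0, -0.0]
force: [0.4, -0.5, -1.2]
gripper_width: 0.0404
tcp [0.5164 0.1127 0.1904] shift [ -89.  -297.4    0.3] turn [-0.01 -0.11 -0.05]
```

```bash
python3 -m pendant '[{"tx":-15,"ty":-50,"tz":0,"wx":0,"wy":0,"wz":0,"hand":42.5},{"tx":-33,"ty":-110,"tz":0,"wx":0,"wy":0,"wz":0,"hand":42.5},{"tx":-51,"ty":-170,"tz":0,"wx":0,"wy":0,"wz":0,"hand":42.5},{"tx":-69,"ty":-230,"tz":0,"wx":0,"wy":0,"wz":0,"hand":42.5},{"tx":-84,"ty":-280,"tz":0,"wx":0,"wy":0,"wz":0,"hand":42.5}]' 
python3 -m pendant '[{"tx":-5,"ty":-17,"tz":0,"wx":0,"wy":0,"wz":0,"hand":42.5},{"tx":-5,"ty":-17,"tz":0,"wx":0,"wy":0,"wz":0,"hand":42.5},{"tx":-5,"ty":-17,"tz":0,"wx":0,"wy":0,"wz":0,"hand":42.5}]' 
python3 - <<'E'
from h import *
goal([.5716,-.1888,.19],[.0506,.9987])
for n in ['wrist','scene']:
  c=get_calibration(n);p,d=capture(n); cv2.imwrite(f"pics/{n}10.png",p[:,:,::-1]);np.save(f'pics/{n}10_c.npy',c,allow_pickle=True)
  print(proj(c,np.array([.5714,-.1885,.052])))
cv2.imwrite('pics/scene10.png',cv2.resize(p[100:290,160:360,::-1],None,fx=3,fy=3,interpolation=cv2.INTER_CUBIC))
E
```

```text
time_s: 12.38
eef_pos: [0.5861, -0.1718, 0.1902]
orientation: [-0.001, 0.026, 1.0, 0.0]
force: [-0.0, 0.7, -0.6]
gripper_width: 0.0401
time_s: 12.75
eef_pos: [0.5901, -0.1849, 0.1909]
orientation: [-0.001, 0.025, 1.0, 0.001]
force: [-0.2, 0.0, -0.9]
gripper_width: 0.0401
tcp [ 0.5901 -0.1849  0.1909] shift [18.3 -4.8  0.9] turn [ 0.08 -0.08  0.04]
(np.float64(315.6743968815026), np.float64(208.37481057484516))
(np.float64(253.06718433848465), np.float64(237.4612697189635))
```

View pics/scene10.png

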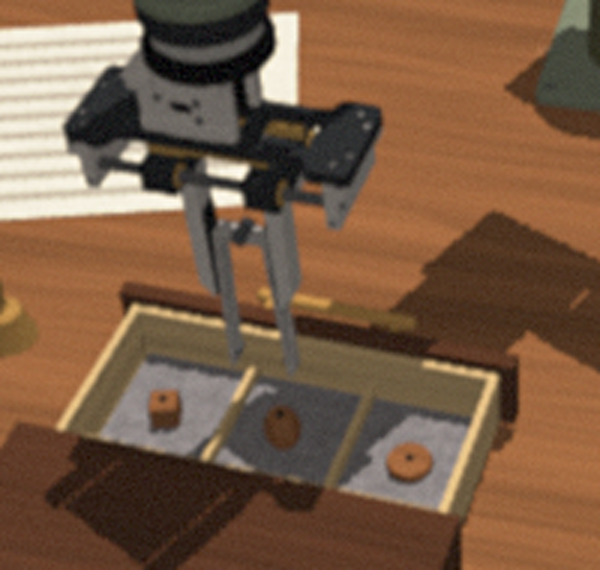

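View pics/wrist10.png

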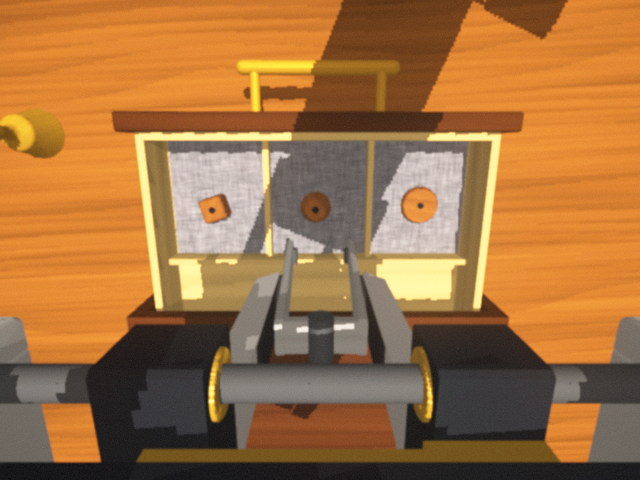

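The bead hole is at wrist (315.5,209), within 1 px of the prediction. Next I'll measure where the tips really are, from wrist plus scene.

```bash
python3 - <<'E'
from h import *
p=cv2.imread('pics/wrist10.png'); cv2.imwrite('pics/crop11.png',cv2.resize(p[190:290,260:380],None,fx=6,fy=6,interpolation=cv2.INTER_CUBIC))
c=np.load('pics/wrist10_c.npy',allow_pickle=True).item();s=get_calibration('scene')
print(proj(c,np.array([.5901,-.1849,.123])),proj(c,np.array([.5901,-.1849,.172])))
E
```

```text
(np.float64(321.04394545799636), np.float64(251.19911654607586)) (np.float64(321.2837774182607), np.float64(275.074060884944))
```

View pics/crop11.png

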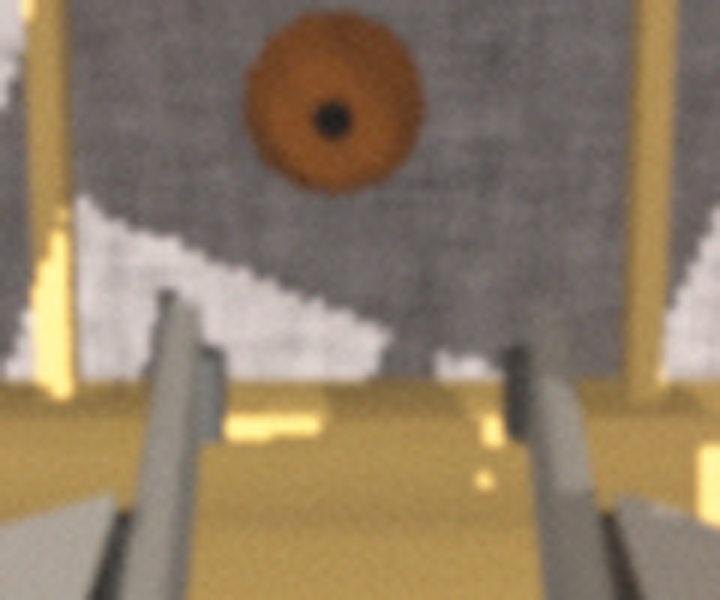

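```bash
python3 - <<'E'
from h import *
c=np.load('pics/wrist10_c.npy',allow_pickle=True).item();s=get_calibration('scene')
print(tri([(c,289.7,247),(s,238.3,219)]),tri([(c,350.5,248),(s,257.3,222.7)]))
goal([.5713,-.1885,.125],[.0506,.9987])
E
```

```text
(array([ 0.58658554, -0.20722721,  0.12092261]), [np.float64(0.3), np.float64(0.3)]) (array([ 0.58933123, -0.16463489,  0.12203903]), [np.float64(0.7), np.float64(0.7)])
tcp [ 0.5904 -0.1848  0.1914] shift [18.8 -4.6 66.4] turn [ 0.03 -0.03  0.09]
```

```bash
python3 -m pendant '[{"tx":10,"ty":-3,"tz":0,"wx":0,"wy":0,"wz":0,"hand":42.5},{"tx":19,"ty":-4,"tz":0,"wx":0,"wy":0,"wz":0,"hand":42.5},{"tx":18,"ty":-4,"tz":20,"wx":0,"wy":0,"wz":0,"hand":42.5},{"tx":18,"ty":-4,"tz":40,"wx":0,"wy":0,"wz":0,"hand":42.5},{"tx":18,"ty":-4,"tz":40,"wx":0,"wy":0,"wz":0,"hand":42.5}]' 
python3 -m pendant '[{"tx":0,"ty":0,"tz":0,"wx":0,"wy":0,"wz":0,"hand":42.5}]' 
python3 - <<'E'
from h import *
goal([.5713,-.1885,.095],[.0506,.9987])
for n in ['wrist','scene']:
  c=get_calibration(n);p,d=capture(n); 
  if n=='wrist': cv2.imwrite('pics/wrist12.png',cv2.resize(p[170:290,250:390,::-1],None,fx=5,fy=5,interpolation=cv2.INTER_CUBIC))
  print(proj(c,np.array([.5713,-.1885,.052])))
cv2.imwrite('pics/scene12.png',cv2.resize(p[170:280,180:320,::-1],None,fx=5,fy=5,interpolation=cv2.INTER_CUBIC))
E
```

```text
time_s: 13.48
eef_pos: [0.5702, -0.1889, 0.148]
orientation: [-0.003, 0.026, 1.0, 0.001]
force: [0.1, 0.2, -0.9]
gripper_width: 0.04
time_s: 13.6
eef_pos: [0.5725, -0.19, 0.1513]
orientation: [-0.0, 0.026, 1.0, 0.0]
force: [0.6, -0.6, -0.2]
gripper_width: 0.0399
tcp [ 0.5725 -0.19    0.1513] shift [ 1.2  1.4 56.3] turn [ 0.01 -0.   -0.05]
(np.float64(322.81106677905984), np.float64(238.362298235834))
(np.float64(253.08138826775877), np.float64(237.42806972113186))
```

View pics/scene12.png

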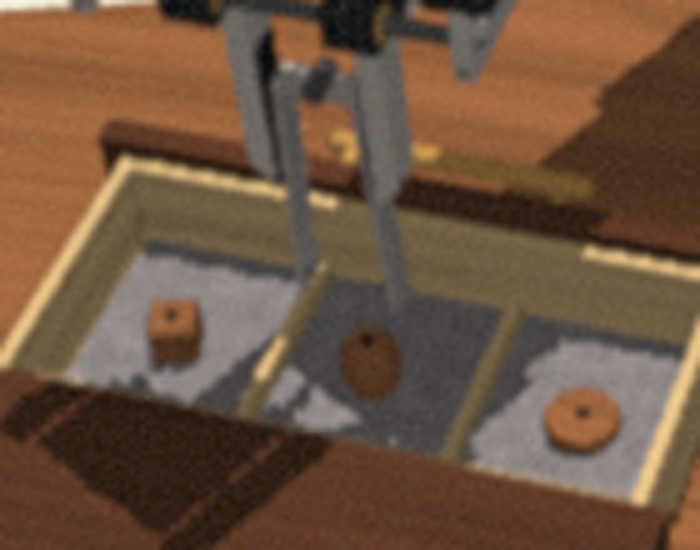

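View pics/wrist12.png

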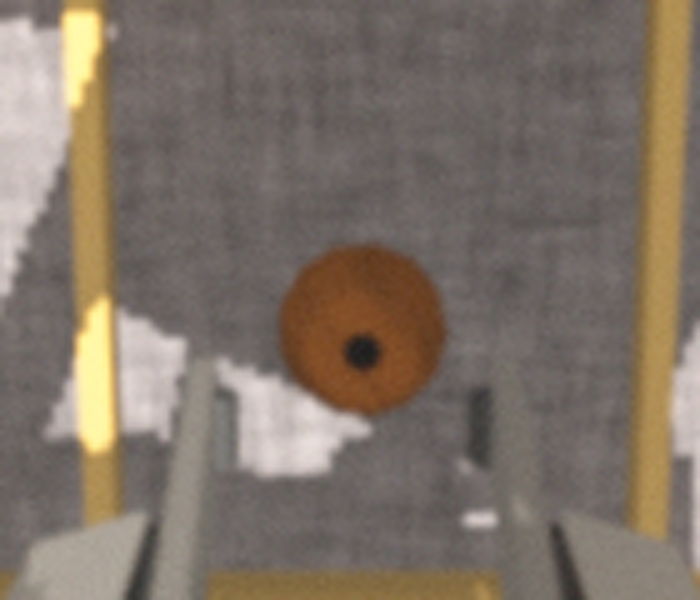

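The bead hole is at wrist (322.4,240.2), centred between the tip pads (297 to 344). I'll descend around it.

```bash
python3 -m pendant '[{"tx":0.5,"ty":1,"tz":15,"wx":0,"wy":0,"wz":0,"hand":42.5},{"tx":0.5,"ty":1,"tz":28,"wx":0,"wy":0,"wz":0,"hand":42.5},{"tx":0.5,"ty":1,"tz":28,"wx":0,"wy":0,"wz":0,"hand":42.5},{"tx":0.5,"ty":1,"tz":28,"wx":0,"wy":0,"wz":0,"hand":42.5}]' 
python3 - <<'E'
from h import *
goal([.5715,-.1885,.095],[.0506,.9987])
for n in ['wrist','scene']:
  c=get_calibration(n);p,d=capture(n); 
  if n=='wrist': cv2.imwrite('pics/wrist13.png',cv2.resize(p[190:310,250:390,::-1],None,fx=5,fy=5,interpolation=cv2.INTER_CUBIC))
cv2.imwrite('pics/scene13.png',cv2.resize(p[170:280,180:320,::-1],None,fx=5,fy=5,interpolation=cv2.INTER_CUBIC))
E
```

```text
time_s: 14.2
eef_pos: [0.5719, -0.1889, 0.1232]
orientation: [-0.0, 0.026, 1.0, 0.0]
force: [-0.9, -0.6, -0.7]
gripper_width: 0.0399
tcp [ 0.5719 -0.1889  0.1232] shift [ 0.4  0.4 28.2] turn [ 0.01 -0.02 -0.04]
```

View pics/scene13.png

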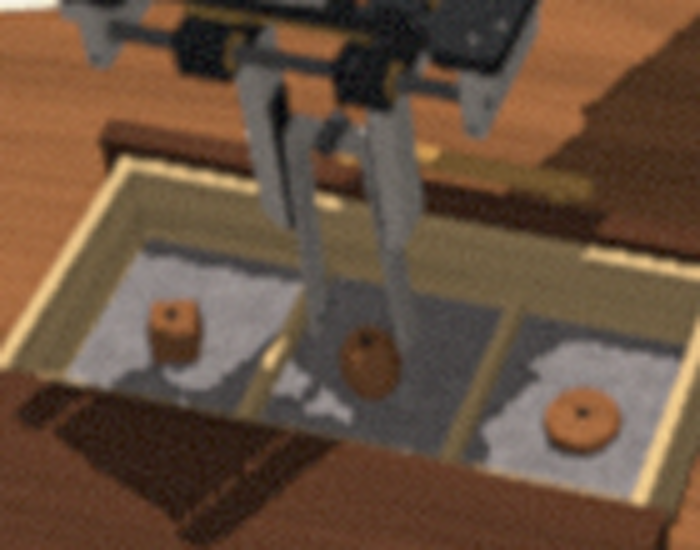

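View pics/wrist13.png

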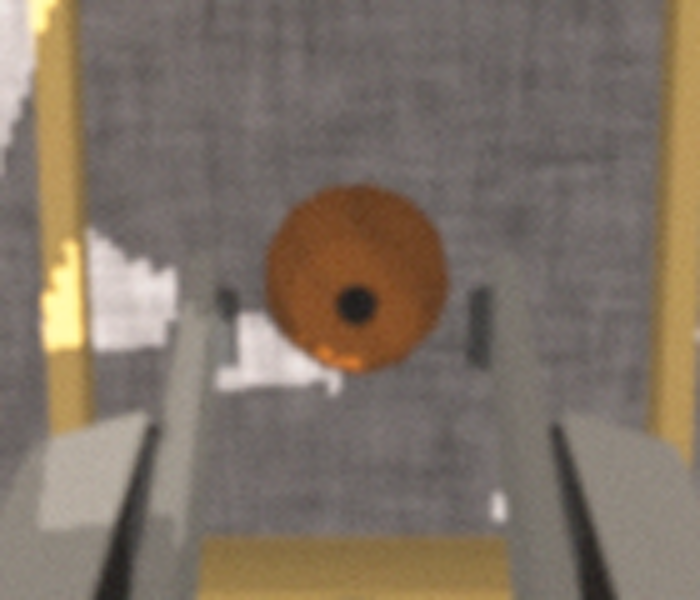

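```bash
python3 - <<'E'
from h import *
c=get_calibration('wrist')
print(proj(c,np.array([.5719,-.1889,.065])),'pad seen',(320.8,255.4),' hole seen',(321,251), proj(c,np.array([.5713,-.1885,.052])))
print(proj(c,np.array([.5619,-.1889,.065])))
E
```

```text
(np.float64(321.42645591281996), np.float64(254.08886006497747)) pad seen (320.8, 255.4)  hole seen (321, 251) (np.float64(321.90456283438704), np.float64(247.9795346307072))
(np.float64(320.67174812054793), np.float64(239.8961895507353))
```

```bash
python3 -m pendant '[{"tx":-0.7,"ty":0,"tz":10,"wx":0,"wy":0,"wz":0,"hand":42.5},{"tx":-0.7,"ty":0,"tz":20,"wx":0,"wy":0,"wz":0,"hand":42.5},{"tx":-0.7,"ty":0,"tz":27.5,"wx":0,"wy":0,"wz":0,"hand":42.5},{"tx":-0.7,"ty":0,"tz":27.5,"wx":0,"wy":0,"wz":0,"hand":42.5},{"tx":-0.7,"ty":0,"tz":27.5,"wx":0,"wy":0,"wz":0,"hand":42.5}]' 
python3 - <<'E'
from h import *
goal([.5715,-.1885,.095],[.0506,.9987])
for n in ['wrist','scene']:
  c=get_calibration(n);p,d=capture(n); 
  if n=='wrist': cv2.imwrite('pics/wrist14.png',cv2.resize(p[190:310,250:390,::-1],None,fx=5,fy=5,interpolation=cv2.INTER_CUBIC))
cv2.imwrite('pics/scene14.png',cv2.resize(p[170:280,180:320,::-1],None,fx=5,fy=5,interpolation=cv2.INTER_CUBIC))
E
```

```text
time_s: 14.92
eef_pos: [0.5728, -0.189, 0.096]
orientation: [0.0, 0.026, 1.0, -0.0]
force: [0.8, -0.4, -1.5]
gripper_width: 0.0402
tcp [ 0.5728 -0.189   0.096 ] shift [1.3 0.4 1. ] turn [-0.    0.01 -0.04]
```

View pics/scene14.png

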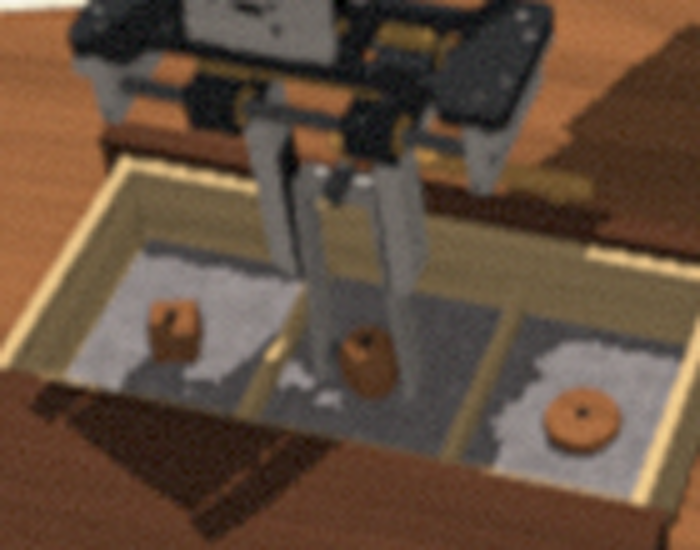

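View pics/wrist14.png

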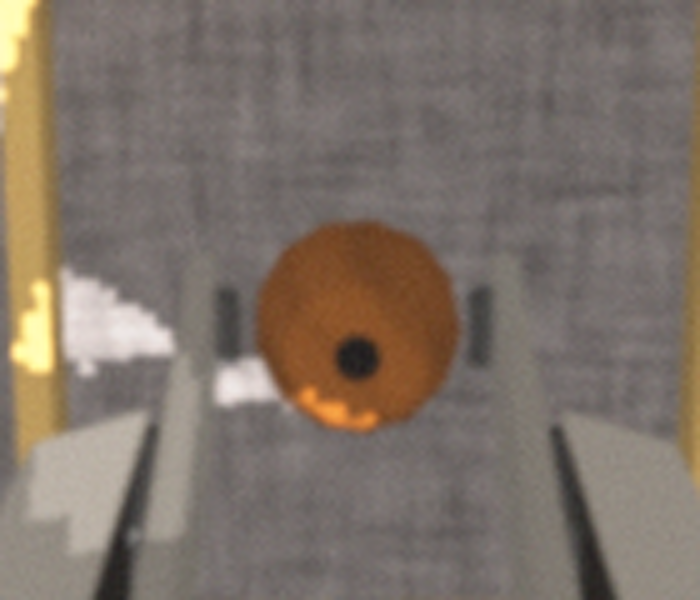

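The pads straddle the bead's middle, with pad centre row ≈ bead centre row (326 in the crop). Now I'll squeeze.

```bash
python3 -m pendant '[{"tx":0,"ty":0,"tz":0,"wx":0,"wy":0,"wz":0,"hand":40},{"tx":0,"ty":0,"tz":0,"wx":0,"wy":0,"wz":0,"hand":38},{"tx":0,"ty":0,"tz":0,"wx":0,"wy":0,"wz":0,"hand":30},{"tx":0,"ty":0,"tz":0,"wx":0,"wy":0,"wz":0,"hand":30},{"tx":0,"ty":0,"tz":0,"wx":0,"wy":0,"wz":0,"hand":30}]' 
python3 - <<'E'
from h import *
for n in ['wrist','scene']:
  c=get_calibration(n);p,d=capture(n); 
  if n=='wrist': cv2.imwrite('pics/wrist15.png',cv2.resize(p[190:310,250:390,::-1],None,fx=5,fy=5,interpolation=cv2.INTER_CUBIC))
cv2.imwrite('pics/scene15.png',cv2.resize(p[170:280,180:320,::-1],None,fx=5,fy=5,interpolation=cv2.INTER_CUBIC))
E
```

```text
time_s: 15.65
eef_pos: [0.5728, -0.1889, 0.0962]
orientation: [0.0, 0.026, 1.0, 0.0]
force: [-0.3, 1.3, 1.2]
gripper_width: 0.0356
```

View pics/scene15.png

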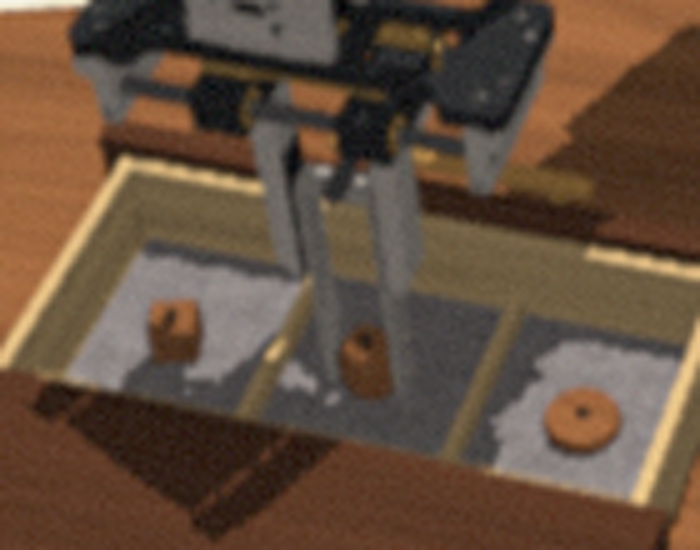

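View pics/wrist15.png

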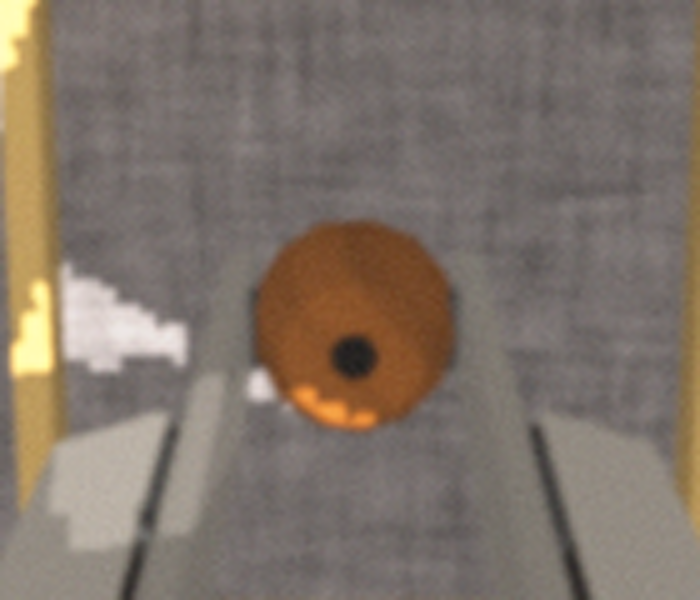

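The opening stalled at 35.6 mm on the bead, as expected, and the bead is snug between the pads. Lifting slowly.

```bash
python3 -m pendant '[{"tx":0,"ty":0,"tz":-4,"wx":0,"wy":0,"wz":0,"hand":30},{"tx":0,"ty":0,"tz":-10,"wx":0,"wy":0,"wz":0,"hand":30},{"tx":0,"ty":0,"tz":-18,"wx":0,"wy":0,"wz":0,"hand":30},{"tx":0,"ty":0,"tz":-28,"wx":0,"wy":0,"wz":0,"hand":30},{"tx":0,"ty":0,"tz":-35,"wx":0,"wy":0,"wz":0,"hand":30}]' 
python3 -m pendant '[{"tx":0,"ty":0,"tz":0,"wx":0,"wy":0,"wz":0,"hand":30},{"tx":0,"ty":0,"tz":0,"wx":0,"wy":0,"wz":0,"hand":30},{"tx":0,"ty":0,"tz":0,"wx":0,"wy":0,"wz":0,"hand":30}]' 
python3 - <<'E'
from h import *
for n in ['wrist','scene']:
  c=get_calibration(n);p,d=capture(n); 
  if n=='wrist': cv2.imwrite('pics/wrist16.png',cv2.resize(p[190:310,250:390,::-1],None,fx=5,fy=5,interpolation=cv2.INTER_CUBIC))
cv2.imwrite('pics/scene16.png',cv2.resize(p[170:280,180:320,::-1],None,fx=5,fy=5,interpolation=cv2.INTER_CUBIC))
E
```

```text
time_s: 16.38
eef_pos: [0.5731, -0.1892, 0.1321]
orientation: [0.001, 0.026, 1.0, -0.0]
force: [0.4, -0.8, -1.2]
gripper_width: 0.0358
time_s: 16.75
eef_pos: [0.5723, -0.1888, 0.1304]
orientation: [-0.0, 0.026, 1.0, 0.0]
force: [1.2, 0.3, -1.0]
gripper_width: 0.0355
```

View pics/scene16.png

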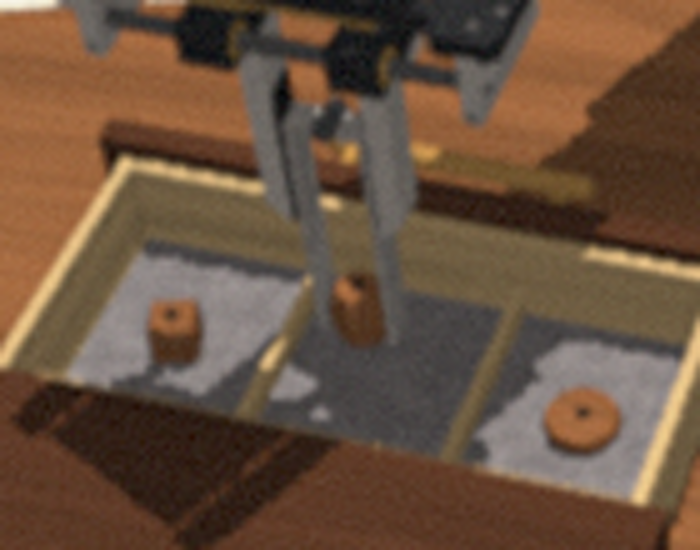

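View pics/wrist16.png

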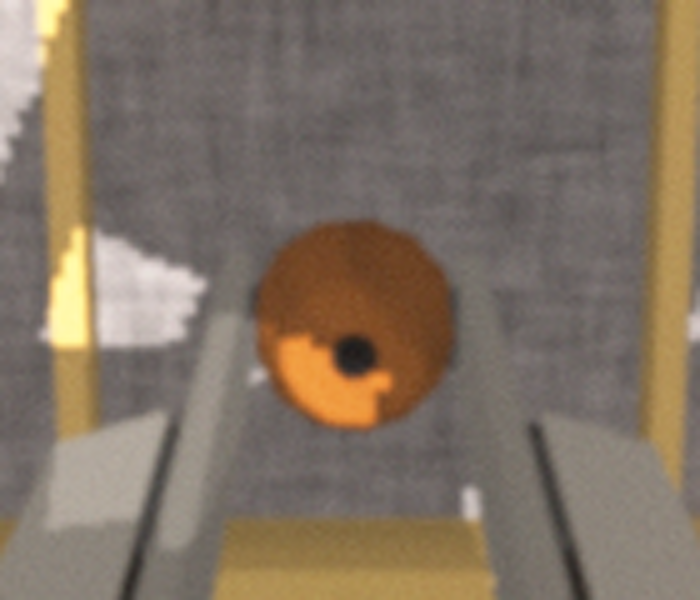

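The bead rises with the tongs and sits unchanged in the mouth. I'll raise it well above the cabinet and hold.

```bash
python3 -m pendant '[{"tx":0,"ty":0,"tz":-10,"wx":0,"wy":0,"wz":0,"hand":30},{"tx":0,"ty":0,"tz":-28,"wx":0,"wy":0,"wz":0,"hand":30},{"tx":0,"ty":0,"tz":-50,"wx":0,"wy":0,"wz":0,"hand":30},{"tx":0,"ty":0,"tz":-72,"wx":0,"wy":0,"wz":0,"hand":30},{"tx":0,"ty":0,"tz":-88,"wx":0,"wy":0,"wz":0,"hand":30}]' 
python3 -m pendant '[{"tx":0,"ty":0,"tz":-7,"wx":0,"wy":0,"wz":0,"hand":30},{"tx":0,"ty":0,"tz":-7,"wx":0,"wy":0,"wz":0,"hand":30},{"tx":0,"ty":0,"tz":-7,"wx":0,"wy":0,"wz":0,"hand":30},{"tx":0,"ty":0,"tz":-7,"wx":0,"wy":0,"wz":0,"hand":30},{"tx":0,"ty":0,"tz":-7,"wx":0,"wy":0,"wz":0,"hand":30}]' 
python3 - <<'E'
from h import *
for n in ['wrist','scene','top']:
  c=get_calibration(n);p,d=capture(n); cv2.imwrite(f'pics/{n}17.png',p[:,:,::-1]);np.save(f'pics/{n}17_c.npy',c,allow_pickle=True)
E
```

```text
time_s: 17.48
eef_pos: [0.5735, -0.1893, 0.2219]
orientation: [0.002, 0.026, 1.0, -0.001]
force: [-0.5, 0.4, -0.3]
gripper_width: 0.0358
time_s: 18.1
eef_pos: [0.5723, -0.1888, 0.2252]
orientation: [-0.001, 0.026, 1.0, 0.0]
force: [0.5, -0.0, -1.4]
gripper_width: 0.0358
```

View pics/scene17.png

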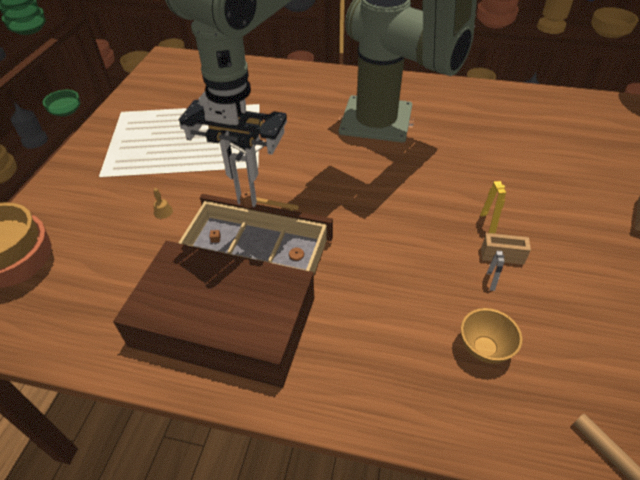

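View pics/wrist17.png

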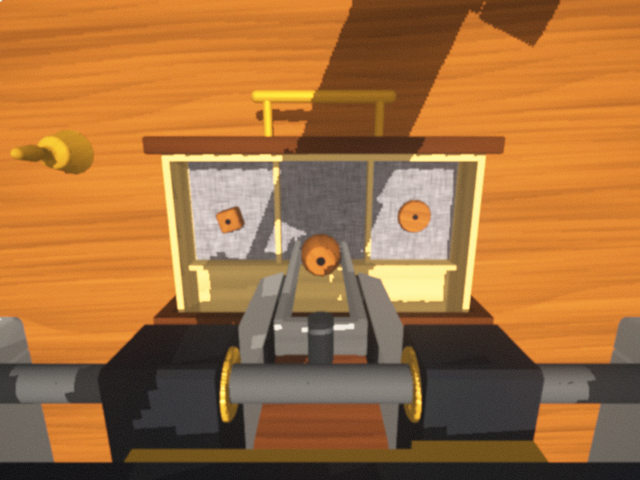

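The bead is held at wrist (320,255). The cube (230,220) and disc (414,216) are in their cells, the drawer is open, and the bowl and bell are where they were. I'll do a final height check, then hand in.

```bash
python3 - <<'E'
from h import *
s=get_calibration('scene');p=cv2.imread('pics/scene17.png')
w=np.load('pics/wrist17_c.npy',allow_pickle=True).item()
def blob(im,x0,y0,x1,y1):
    h=cv2.cvtColor(im,cv2.COLOR_BGR2HSV)[y0:y1,x0:x1]; m=((h[...,0]<14)&(h[...,1]>120)&(h[...,2]>40)).astype(np.uint8)
    n,l,st,ce=cv2.connectedComponentsWithStats(m); i=1+np.argmax(st[1:,4]); return ce[i]+[x0,y0],st[i]
b,st=blob(cv2.imread('pics/wrist17.png'),295,225,346,285);print(b,st)
cv2.imwrite('pics/crop17.png',cv2.resize(p[140:230,200:320],None,fx=6,fy=6,interpolation=cv2.INTER_CUBIC))
print(tri([(s,246,199),(w,*b)]))
for n in ['scene','top']:
    a=cv2.imread(f'pics/{n}0.png').astype(int);e=cv2.imread(f'pics/{n}17.png').astype(int)
    R={'scene':[(455,305,525,370),(148,185,178,222)],'top':[(165,155,220,208),(472,260,500,285)]}[n]
    print(n,[np.abs(a-e)[y0:y1,x0:x1].mean().round(1) for x0,y0,x1,y1 in R])
E
```

```text
[321.63258232 249.4592721 ] [  7   9  39  42 577]
(array([ 0.56929961, -0.18947385,  0.16529217]), [np.float64(1.3), np.float64(1.3)])
scene [np.float64(5.7), np.float64(5.6)]
top [np.float64(4.7), np.float64(4.7)]
```

View pics/crop17.png

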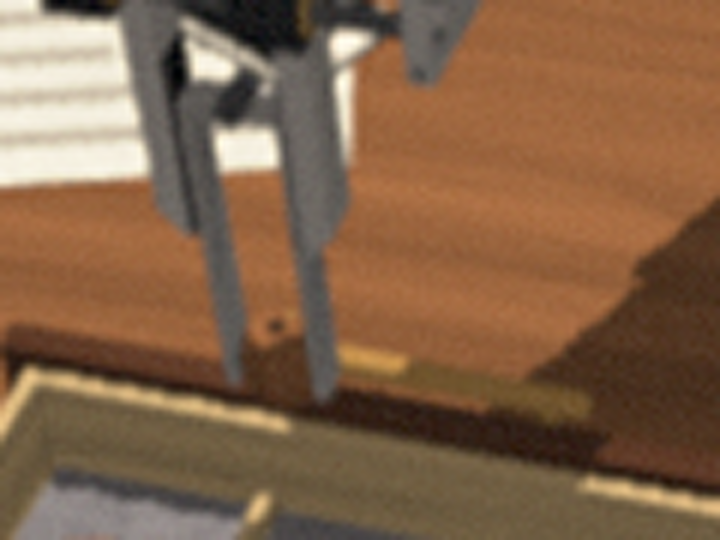

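The bead's centre is at z≈0.165, and its hole is visible between the tips at crop (277,325). The differences around the bowl and bell look like image noise. Handing in.

```bash
python3 - <<'E'
from h import *
print(ctrl.close_job()); s=monitor.get_obs(); print(s['time_s'],s['eef_pos'],s['gripper_width'])
E
```

```text
the job is handed in; nothing more can be done
None
the job is handed in; nothing more can be done
```

I pulled the drawer to its stop and took the grey tongs out of their stand. I then picked the barrel bead from the middle cell and handed the job in at about 18 s, holding it still above the cabinet.

**Drawer:** I hooked the shut fingers behind the handle and pulled about 136 mm, on top of the roughly 13 mm it was already open. It stopped at a steady 12.6 N. It was still fully out in the last pictures.

**Bead:** The last two-view check put its centre at z ≈ 0.165 m (the two lines of sight missed each other by 1.3 mm each), well over the 0.105 m needed. It sat between the tips, with the opening stalled at 35.8 mm on it (36 mm expected). The fingers stayed on the tongs' arms, well above the bead.

**Everything else:** The disc and cube were in their cells. The bowl and bell image regions matched the start pictures to noise level.

**Checks that disagreed or failed:**
- The wrist view put the handle bar and the bead about 2 mm further back than the fixed cameras. I split that difference.
- My first move call was refused with "invalid input". It left out some of the row values, and calls with every value went through.
- The bead and tongs contact forces can't be read directly, so I inferred them from the opening and the pictures.
- A state reading after hand-in was refused, so nothing was checked during the final second.

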